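# Clamp a specimen with the removable crank

### The arm

A 6-joint arm with a two-finger parallel gripper is mounted at the origin on a cart in front of the work surface, level with it; the furniture and walls round the work are solid. World frame = base frame: x ahead of the robot, y to its left, z up, the work surface at z = 0. Lengths are in m, angles in rad, forces in N, time in s.
With the tool pointing down it reaches from about 0.375 to 0.975 m from the base axis. Payload 3.8 kg.
Tool frame: the origin (TCP) lies on the centre line of the jaws, within the pads' length; the fingertips stand 25 mm ahead of it and the grasp point (between the pads) lies 6 mm ahead of it; z points along the fingers, x is the direction in which the jaws open and shut, and the axes are right-handed (so a half turn about z gives the same grasp; the last joint's range is limited). The gripper opens to 85 mm and grips with 20 to 120 N. Pads are 22 mm wide; open, the fingers measure 114 mm over their backs; the gripper's body (76 mm by 85 mm) begins 54 mm behind the grasp point. The pads swing forward as they close: fully open they stand 13 mm farther back than shut.
Start: joints at [-1.299, 0.264, 1.604, -0, 1.274, -0.037], TCP at [0.205, -0.643, 0.226] pointing down, gripper open.
Joint ranges: [-2.63, 2.63], [-0.94, 2.18], [0.31, 2.57], [-1.31, 4.45], [0, 2.66], [-2.55, 2.55]. Speed limits (rad/s): [2.57, 2.57, 3.14, 3.14, 3.14, 3.14].

### API

Orientations are given as [roll, pitch, yaw] about the fixed x, y, z axes, in that order (R = Rz(yaw) Ry(pitch) Rx(roll)).
In Python, from rig import * gives the robot as it stands.
- The arm moves only by the tool carry_out, never from a script. Its argument "motion" is a list of rows, each a list of 7 numbers: the shift along the world's x, y, z in cm, then the turn, a rotation vector about the world's x, y, z in rad, then the opening, from 0 (shut) to 1 (fully open). A call has 1 to 20 rows; each row shifts and turns the commanded pose from where the row before left it; what a row does not reach is not made up. A row lasts 1/8 s, in which the tool goes at most 62.5 mm and 10.7 degrees, less where a joint would pass 70% of its speed; a pose out of reach is approached as far as the arm can. A call with a gripper value outside its range is refused whole. The fingers move at their own pace and stop on an object; "squeeze" is the grip in N (left out, the last holds). Time passes only in rows, so rows that do not move let the fingers close. It gives the time, the measured TCP pose, the force and the opening at its end, in the units of the state.
- get_state(): the state, without advancing time (a new reading comes with each control period).
- capture(name): name is "scene" or "top"; returns a dict with "pixels" (420x560x3 uint8, blue, green, red), "intrinsics" (3x3 intrinsics, pixels), "R" (3x3) and "t" (3): a world point X has camera coordinates R X + t. Camera axes: x right, y down, z forward; pixel columns grow to the right and rows downward; lengths in m; the calibration is good to about 2 mm. A picture is of the moment at which its call begins. There is no depth.
- close_job(): hands the job in, once; it reports no verdict.
Trained networks look in a picture, given as the dict that the camera call returned (one of the last four; its "shot" number tells which), for a name from the list of things; names that differ only in an ending like _2 or _b are one class to them, and where a whole thing is asked for, a point or a joint stands for the part that bears it (a point fixed in the world has none). Each returns a list of dicts, best first, with "conf" (0 to 1); they miss things now and then, are a little off and sometimes report something else, mostly with a low value. They report only what shows in the picture. A call takes as long as a camera call. They do not tell look-alikes from the thing itself.
- silhouettes(name, picture): "region" (420x560 bool, what is visible of it) and "uv" ([column, row] in pixels, amid what is visible of it).
The state is a dict: "clock": time; "joint_positions": joint angles; "joint_velocities": joint speeds; "joint_efforts": joint torques, N m; "tcp_pos": TCP position; "eef_rot": TCP orientation; "contact_force": force on the tool from outside, world axes, zero at the start; "moment": the same for the moment, N m; "grip_width": finger opening in m.
Only numpy, scipy, OpenCV 4.12 (cv2) and the standard library are available. Lean on these libraries where they do the work, as an engineer would, in place of code of your own. Each camera call takes 0.05 s, during which the arm holds its last target.

### The job

Clamp the agate in the grey specimen holder: fit the loose crank fully down onto the holder's square shaft and turn it clockwise until the sliding jaw holds the stone firmly, stopping soon after the crank turns stiff so that the stone is not overtightened. Then lift the crank straight off and stand it upright back on its cork pad, leaving the stone clamped and the jar, the pale river stone and the loupe where they are.

Things in the scene. Friction and masses are not known exactly. Their poses are not given: they have to be found in the camera images.
- crank_socket (a point): Loose crank: centre of its open underside, the mouth of the square socket. z points up out of the crank, x points along the crank arm to the handle. Hub 34 x 34 mm, 36 mm high; socket 16 x 16 mm with sides along x and y, 30 mm deep, bevelled mouth. Arm at height 26 to 36 mm. Crank mass about 0.3 kg, balanced well enough to stand alone on its hub
- crank_boss (a point): Centre of the square grip boss on top of the crank's hub, on the socket's axis, 51 mm above the crank's underside; boss 22 x 22 mm, sides along the crank's x and y, from 36 to 67 mm above the underside. Same axes as crank_socket. Good place to carry the crank
- handle_mid (a point): Middle of the crank's upright black round handle: diameter 19 mm, 50 mm long, from 37 to 87 mm above the crank's underside (this point at 65 mm), axis 68 mm from the socket's axis along the crank's x. It spins freely on its own axis, so fingers that do not turn can hold it while leading it round a circle; its x, y axes mean nothing
- shaft_top (a point): Tip of the upright square steel shaft on the specimen holder, on its axis, 29 mm above the housing's flat top. Shaft 14 x 14 mm, sides along its x and y (turns with it), uppermost 5 mm a cone. A fully fitted crank rests with its underside on the housing's top, 29 mm below this point
- shaft_foot (a point): Foot of the shaft, on its axis, level with the top face of the housing (52 mm above the table). Housing 64 x 54 mm. Axes as shaft_top
- spindle (a joint): Turn of the square shaft in rad, growing clockwise seen from above; each rad clockwise moves the sliding jaw 8 mm toward the fixed jaw. The shaft drags with 0.3 to 0.4 N m (4.5 to 6 N at the crank handle, up to 8 N if the crank is strained sideways or pressed down), stays where it is left and does not run back. Reads within 0.6 of 0 at the start; 2 to 6 rad of turning are needed
- jaw: Sliding jaw with a cork face 62 mm wide, top 44 mm above the table (origin: holder base, shifted along y). A good clamp presses the agate with about 30 N; below 12 N is loose, over 60 N overtightened. Each 10 N of clamping adds about 0.08 N m to the turning effort: 1.2 N more at the crank handle, on top of the drag. After contact 0.1 rad more gives some 15 to 25 N
- jaw_face (a point): Centre of the sliding jaw's cork face, 28 mm above the table; the jaw slides along its +y
- fixed_jaw_face (a point): Centre of the fixed jaw's cork face, 28 mm above the table, facing -y of the holder; top of this jaw 44 mm above the table
- agate_mid (a point): Middle of the orange agate, an irregular stone about 40 x 52 x 28 mm (x, y, z), lying loose on the holder's base plate (12 mm above the table) between the jaws
- agate: The same agate, origin at its underside
- pad_top (a point): Centre of the top of the crank's cork pad, 150 x 100 mm (x, y), top 6 mm above the table, fixed
- crank: The crank, origin and axes as crank_socket; for its speed
- jar: Clear sample jar with a black lid, 47 mm across, 63 mm high, origin at its underside; leave alone
- river: Pale river stone 48 x 62 x 26 mm on the table, origin at its underside; leave alone
- loupe: Folding pocket loupe 31 x 70 x 13 mm on the table, origin at its underside; leave alone
Things that resemble listed ones, but are neither listed nor needed, are in the scene too. Leave any yellow look-alike of the crank alone.

How it is judged:
On the way, in this order (a step that is already met when the one before it is completed fails the run):
1. the crank sits fully down on the square shaft (horizontal distance between crank_socket and shaft_foot below 0.004 m and distance between crank_socket and shaft_foot below 0.006 m and angle between crank's own z axis and vertical below 0.15 rad), for 0.2 s.
2. with the crank still on the shaft, the jaw holds the agate firmly (contact force between jaw and agate above 12 N and distance between crank_socket and shaft_foot below 0.012 m), for 0.2 s.
At the end, for the whole second after the job is handed in: The agate is held between the jaws with 10 to 60 N; the crank stands upright (within 0.1 rad) and still on its cork pad, the centre of its hub over the pad; jar, river stone and loupe have not moved more than 20 mm (contact force between jaw and agate above 10 N and horizontal distance between agate_mid and fixed_jaw_face below 0.045 m and angle between crank's own z axis and vertical below 0.1 rad and z of crank_socket in the frame of pad_top between -0.003 and 0.004 m and x of crank_socket in the frame of pad_top between -0.075 and 0.075 m and y of crank_socket in the frame of pad_top between -0.05 and 0.05 m and linear speed of crank below 0.02 m/s); the robot touches nothing.
It fails at once if the agate is overtightened (more than 60 N from the jaw) (contact force between jaw and agate above 60 N).
It fails at once if the crank is dropped on its side (angle between crank's own z axis and vertical above 0.8 rad).
It fails at once if the jar is moved by more than 20 mm (distance of jar from where it was at the start of the episode above 0.02 m).
It fails at once if the river stone is moved by more than 20 mm (distance of river from where it was at the start of the episode above 0.02 m).
It fails at once if the loupe is moved by more than 20 mm (distance of loupe from where it was at the start of the episode above 0.02 m).
It also fails if it takes over 72 s, if anything falls off the work surface, if the arm or the gripper's body presses on something with over 40 N, if the wrist force passes 120 N, or if a joint passes its speed limit or range.

## Working session

There is one attempt and no reset: what is moved stays moved. The work goes in short steps, Python scripts to look and compute and a tool call to move; the robot and the scene stay as the last step left them, time stands still between calls to the robot, and variables do not carry over. Pictures are saved under pics/ and viewed, and the job is handed in when it is done.

Besides the shell and the picture viewer there is one more tool, called after "Emit:" as name(argument=value, ...), one argument or row to a line, values as JSON. carry_out: Moves the arm, as the interface text tells. Its arguments: {"type":"object","properties":{"motion":{"type":"array"},"squeeze":{"type":"number"}},"required":["motion"]}

```bash
mkdir -p pics; ls
python3 - <<'E'
from rig import *
import cv2
s=get_state(); print(s)
for n in ("scene","top"):
    c=capture(n); cv2.imwrite(f"pics/{n}0.png",c["pixels"]); print(n,c["intrinsics"],c["R"],c["t"])
    for k in ("crank","crank_socket","handle_mid","crank_boss","shaft_top","pad_top","agate","jaw","jar"):
        for d in silhouettes(k,c)[:3]: print(k,d["conf"],d["uv"],d["region"].sum())
E
```

```text
pics
{'clock': 0.0, 'joint_positions': array([-1.29891339e+00,  2.64751742e-01,  1.60540932e+00,  8.57501154e-06,
        1.27364710e+00, -3.69133402e-02]), 'joint_velocities': array([-0.00145436,  0.00143787, -0.00073963,  0.00157031,  0.0005093 ,
        0.00075252]), 'joint_efforts': array([ 6.40634371e-04, -5.15105760e+01, -3.67317688e+01, -2.12024923e-05,
        1.27482330e-02, -2.43419390e-05]), 'tcp_pos': array([ 0.2049334 , -0.64235877,  0.22434388]), 'eef_rot': array([-3.14150270e+00,  2.21369902e-03, -1.26200247e+00]), 'contact_force': array([0.37308661, 0.56965423, 0.45528925]), 'moment': array([-0.00730474,  0.0387898 ,  0.03398472]), 'grip_width': 0.08514704822527004}
scene [[397.7431094    0.         273.92391418]
 [  0.         397.7431094  205.64119767]
 [  0.           0.           1.        ]] [[ 0.7418986  -0.67043836 -0.00994383]
 [-0.38015158 -0.40836206 -0.82989469]
 [ 0.55233255  0.61947787 -0.55783144]] [-0.42889023  0.25596219  0.6719303 ]
crank 0.94 [167.9, 220.7] 645
crank 0.93 [274.3, 266.5] 977
crank_socket 0.59 [165.5, 219.4] 684
handle_mid 0.72 [298.0,
[... 459 characters left out ...]
67391 212.97854735]
 [  0.           0.           1.        ]] [[ 0.00600721 -0.99992055 -0.01108208]
 [-0.98446466 -0.00396887 -0.17553796]
 [ 0.17548003  0.01196441 -0.98441029]] [-0.01079338  0.53398249  1.06788213]
crank 0.96 [223.8, 283.5] 475
crank 0.79 [346.2, 251.0] 462
crank_socket 0.89 [346.4, 252.6] 396
crank_socket 0.86 [223.9, 278.6] 456
handle_mid 0.65 [212.3, 193.6] 262
handle_mid 0.53 [364.6, 235.8] 79
crank_boss 0.93 [222.0, 279.7] 412
crank_boss 0.66 [349.1, 252.2] 464
shaft_top 0.59 [230.0, 188.8] 102
pad_top 0.71 [334.5, 252.6] 2149
agate 0.54 [194.6, 199.4] 250
jaw 0.76 [214.4, 191.9] 216
jar 0.85 [267.8, 151.0] 382
jar 0.25 [216.0, 196.4] 2316
jar 0.24 [362.9, 236.6] 78
```

Run:
```python
import cv2
a=cv2.imread("pics/scene0.png");b=cv2.imread("pics/top0.png")
cv2.imwrite("pics/a.png",cv2.resize(a[130:330,110:360],None,fx=3.2,fy=3,interpolation=cv2.INTER_CUBIC))
cv2.imwrite("pics/b.png",cv2.resize(b[120:320,150:400],None,fx=3,fy=3,interpolation=cv2.INTER_CUBIC))
```

```text
(no output)
```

View pics/scene0.png

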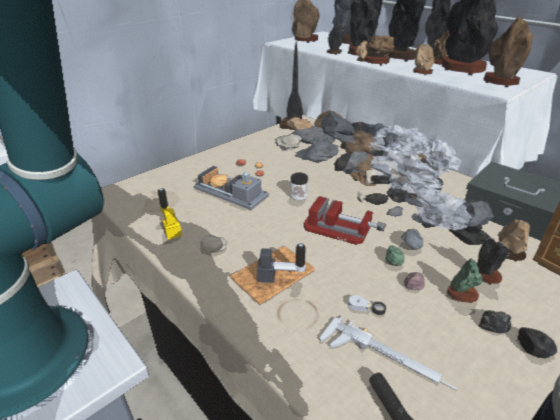

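View pics/top0.png

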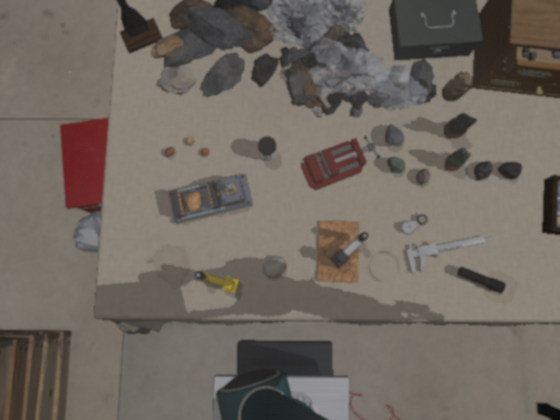

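```bash
sleep 1
```

```text
(no output)
```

View pics/a.png

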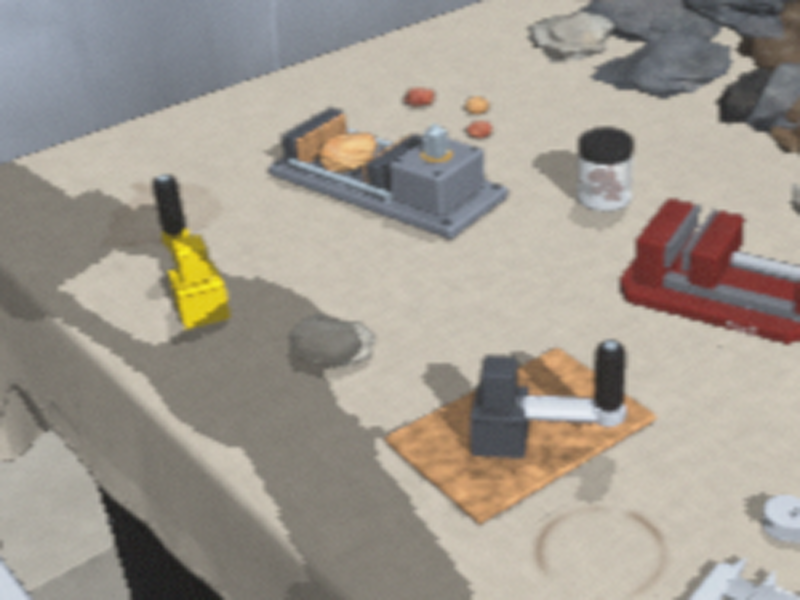

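View pics/b.png

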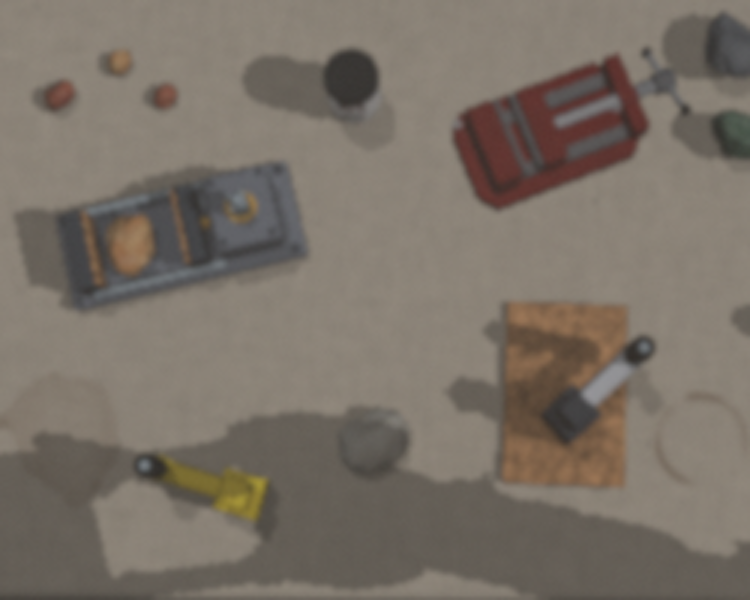

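```bash
cat > h.py <<'E'
import cv2,numpy as np
def zoom(img,c0,r0,w,h,f,name):
    z=cv2.resize(img[r0:r0+h,c0:c0+w],None,fx=f,fy=f,interpolation=cv2.INTER_CUBIC)
    z=cv2.convertScaleAbs(z,alpha=1.3,beta=15)
    for c in range(-(-c0//10)*10,c0+w,10):
        x=int((c-c0+.5)*f); cv2.line(z,(x,0),(x,6),(0,0,255),1); cv2.putText(z,str(c),(x+1,16),0,.38,(0,0,255),1)
    for r in range(-(-r0//10)*10,r0+h,10):
        y=int((r-r0+.5)*f); cv2.line(z,(0,y),(6,y),(0,0,255),1); cv2.putText(z,str(r),(8,y+4),0,.38,(0,0,255),1)
    cv2.imwrite(name,z)
E
python3 - <<'E'
from h import *
a=cv2.imread("pics/scene0.png");b=cv2.imread("pics/top0.png")
zoom(a,228,235,90,70,8,"pics/z1.png");zoom(b,310,215,70,72,8,"pics/z2.png")
zoom(a,190,160,84,50,9,"pics/z3.png");zoom(b,165,170,90,55,8,"pics/z4.png")
E
```

```text
(no output)
```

View pics/z1.png

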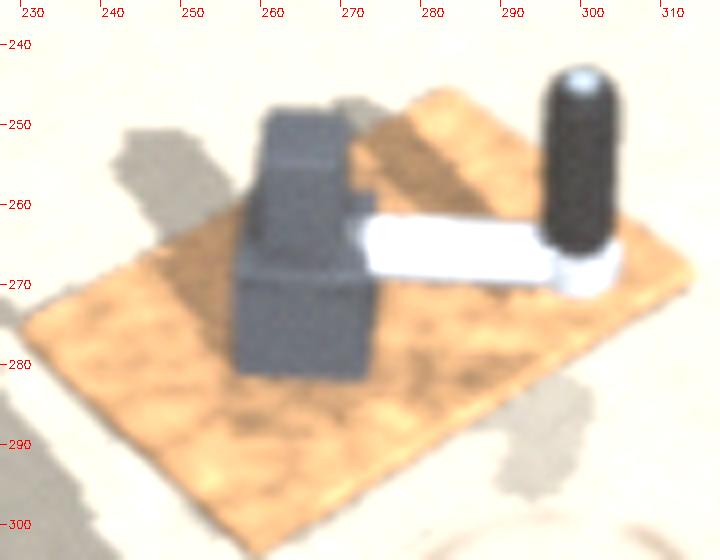

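View pics/z2.png

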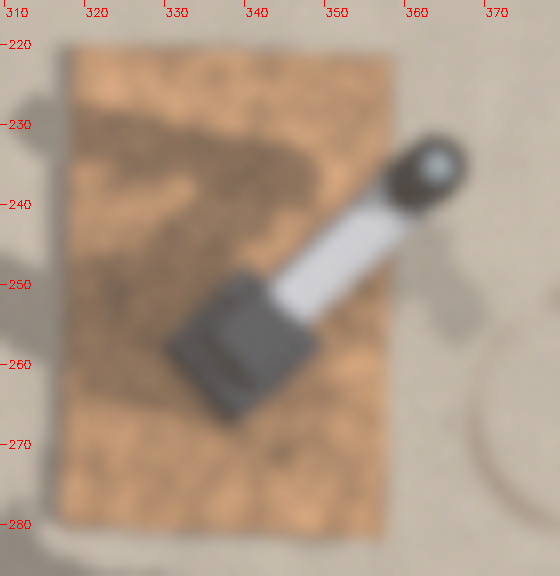

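View pics/z3.png

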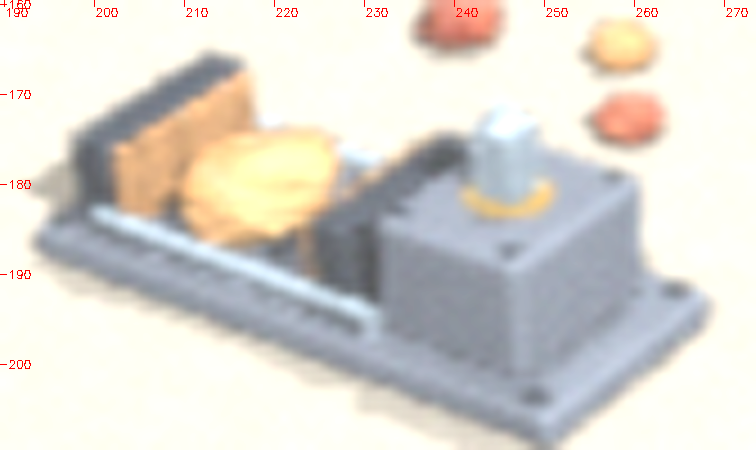

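View pics/z4.png

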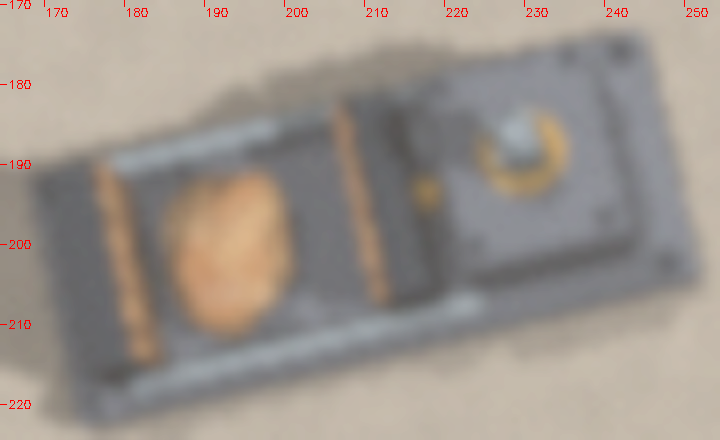

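```bash
cat >> h.py <<'E'
from scipy.optimize import least_squares
CAM={}
def setcam(n,c): CAM[n]=(np.array(c["intrinsics"]),np.array(c["R"]),np.array(c["t"]))
def proj(n,X):
    K,R,t=CAM[n]; p=(np.atleast_2d(X)@R.T+t)@K.T
    return p[:,:2]/p[:,2:]
def ray(n,uv,z):
    K,R,t=CAM[n]; d=R.T@np.linalg.inv(K)@np.array([*uv,1.]); o=-R.T@t
    return o+d*(z-o[2])/d[2]
def place(p,q): # p=x,y,yaw,z0
    c,s=np.cos(p[2]),np.sin(p[2]); q=np.atleast_2d(q)
    return np.c_[p[0]+c*q[:,0]-s*q[:,1],p[1]+s*q[:,0]+c*q[:,1],q[:,2]+p[3]]
def sq(h,z): return [(h*i,h*j,z) for i in(1,-1) for j in(1,-1)]
def fit(p0,z0,obs,model):
    # obs: list of (cam,uv,group) ; nearest of the group's model points
    p=np.array(p0,float)
    for k in range(6):
        A=[]
        for n,uv,g in obs:
            P=proj(n,place([*p,z0],model[g])); A.append(np.array(model[g])[np.argmin(((P-uv)**2).sum(1))])
        f=lambda p:np.concatenate([(proj(n,place([*p,z0],a))[0]-uv) for (n,uv,g),a in zip(obs,A)])
        p=least_squares(f,p,loss='soft_l1').x
    return p,f(p).reshape(-1,2),A
import pickle,os
def cams():
    global CAM; CAM.update(pickle.load(open("cams.pkl","rb")))
crankM={'hub':sq(.017,.036),'base':sq(.017,0),'boss':sq(.011,.067),'ht':[(.068,0,.087)],'hb':[(.068,0,.037)]}
E
python3 - <<'E'
from rig import *
from h import *
for n in("scene","top"): setcam(n,capture(n))
pickle.dump(CAM,open("cams.pkl","wb"))
for n in CAM: print(n,-CAM[n][1].T@CAM[n][2])
h=ray("top",(364,235.5),.093);s=ray("top",(338.8,258),.042);print(h,s,np.hypot(*(h-s)[:2]))
print(ray("scene",(298.5,244.5),.093))
yaw=np.arctan2(*(h-s)[1::-1])
obs=[("scene",(255.5,281.2),'base'),("scene",(273,282),'base'),("scene",(256,268.5),'hub'),("scene",(273.5,270),'hub'),
("scene",(260,254.5),'boss'),("scene",(269.5,255),'boss'),("scene",(261,248),'boss'),("scene",(269.5,248.3),'boss'),
("scene",(298.5,244),'ht'),("scene",(298,266),'hb'),
("top",(329.5,258),'hub'),("top",(337,267),'hub'),("top",(348,258),'hub'),("top",(339,248.5),'hub'),("top",(364,235.5),'ht')]
p,r,A=fit([s[0],s[1],yaw],.006,obs,crankM)
print(p);
for o,a,e in zip(obs,A,r): print(o,a,e.round(2))
E
```

```text
scene [ 0.04436851 -0.59926516  0.5829807 ]
top [ 0.33835974 -0.02144979  1.14484874]
[ 0.47428289 -0.18930357  0.093     ] [ 0.42670414 -0.13633238  0.042     ] 0.07120172208283691
[ 0.47421179 -0.18694976  0.093     ]
[ 0.4279775  -0.13875247 -0.81718859]
('scene', (255.5, 281.2), 'base') [-0.017 -0.017  0.   ] [0.29 0.3 ]
('scene', (273, 282), 'base') [ 0.017 -0.017  0.   ] [-0.49  0.37]
('scene', (256, 268.5), 'hub') [-0.017 -0.017  0.036] [-0.85 -0.17]
('scene', (273.5, 270), 'hub') [ 0.017 -0.017  0.036] [-1.21 -0.82]
('scene', (260, 254.5), 'boss') [-0.011 -0.011  0.067] [-1.99  0.03]
('scene', (269.5, 255), 'boss') [ 0.011 -0.011  0.067] [-0.22  0.06]
('scene', (261, 248), 'boss') [-0.011  0.011  0.067] [-1.71 -0.75]
('scene', (269.5, 248.3), 'boss') [0.011 0.011 0.067] [ 0.79 -0.55]
('scene', (298.5, 244), 'ht') [0.068 0.    0.087] [0.62 0.77]
('scene', (298, 266), 'hb') [0.068 0.    0.037] [ 0.48 -1.8 ]
('top', (329.5, 258), 'hub') [-0.017  0.017  0.036] [ 0.19 -0.9 ]
('top', (337, 267), 'hub') [-0.017 -0.017  0.036] [2.64 0.62]
('top', (348, 258), 'hub') [ 0.017 -0.017  0.036] [ 1.93 -0.16]
('top', (339, 248.5), 'hub') [0.017 0.017 0.036] [ 0.98 -1.11]
('top', (364, 235.5), 'ht') [0.068 0.    0.087] [-0.42 -0.1 ]
```

Run:
```python
from h import *
cams()
for nm,n,uv,z in [("foot","top",(229.5,188.5),.052),("tip","top",(228.7,185.7),.081),("foot","scene",(245,181),.052),("tip","scene",(245,171.7),.081)]: print(nm,n,ray(n,uv,z))
for a,b,z in [((180,220),(240,207.5),.006),((181,190),(197,186.2),.02),((182,218),(222,207.5),.02)]:
    d=ray("top",a,z)-ray("top",b,z);print(np.arctan2(d[1],d[0]),np.hypot(*d[:2]))
# jaw faces
for uv in [(181,213),(176.5,191)]:print("fix",ray("top",uv,.044))
for uv in [(211.5,206),(207,184)]:print("slid",ray("top",uv,.044))
for uv in [(199.5,199)]:print("agate right edge",ray("top",uv,.028),ray("top",(184.5,202),.028))
a=cv2.imread("pics/scene0.png");b=cv2.imread("pics/top0.png")
zoom(a,228,162,36,36,16,"pics/z5.png");zoom(b,212,170,36,36,16,"pics/z6.png")
z=np.hstack([cv2.imread("pics/z5.png"),cv2.imread("pics/z6.png")]);cv2.imwrite("pics/z56.png",cv2.resize(z,(800,400)))
```

```text
foot top [0.59296987 0.12723337 0.052     ]
tip top [0.59299747 0.12536718 0.081     ]
foot scene [0.59239995 0.12894508 0.052     ]
tip scene [0.59231807 0.12650051 0.081     ]
1.7842575165261718 0.15299554476557592
1.8147822581426436 0.040908030116712485
1.8371433618197968 0.10185555051647623
fix [0.53352522 0.24442169 0.044     ]
fix [0.58812085 0.2579496  0.044     ]
slid [0.55109433 0.1709263  0.044     ]
slid [0.60595119 0.18384111 0.044     ]
agate right edge [0.57169348 0.20404044 0.028     ] [0.56399009 0.24087822 0.028     ]
```

View pics/z5.png

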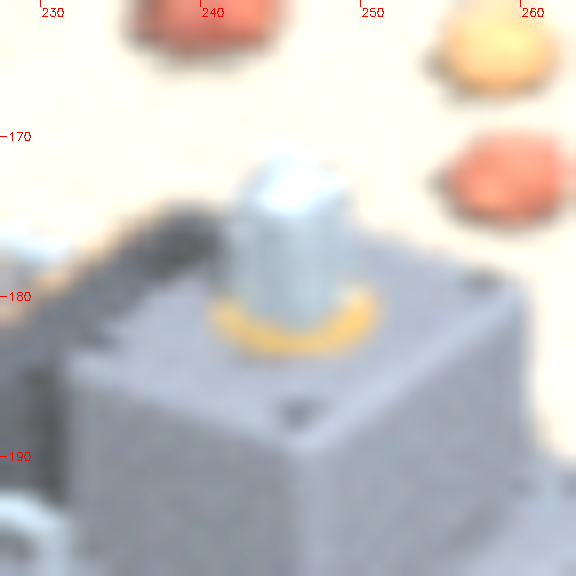

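View pics/z6.png

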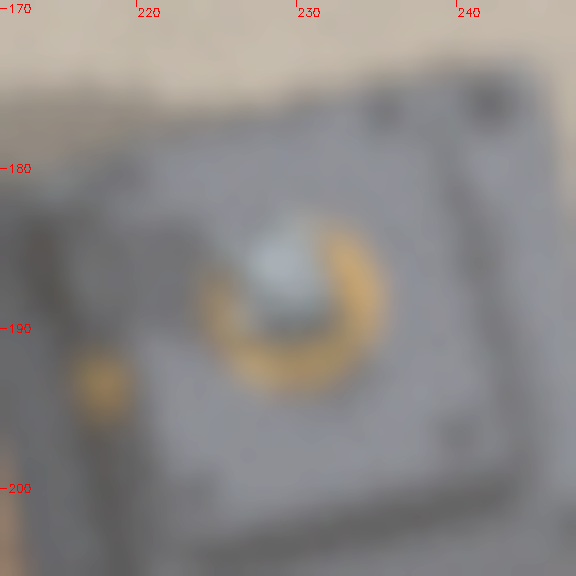

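Run:
```python
from h import *
cams()
a=cv2.imread("pics/scene0.png").astype(int);b=cv2.imread("pics/top0.png").astype(int)
for r in range(169,184): print(r,a[r,238:254].sum(1)//3)
print()
for r in range(180,194): print(r,b[r,222:240].sum(1)//3)
yaw=1.8-np.pi/2
for y in (0,.2,.4,.6,.785,1.0,1.2,1.4):
    P=proj("scene",place([.5927,.127,y,0],sq(.007,.0525+.024)))
    Q=proj("top",place([.5927,.127,y,0],sq(.007,.0525+.024)))
    print(y,P.round(1).tolist(),Q.round(1).tolist())
```

```text
169 [191 191 189 188 186 185 188 188 187 188 189 188 189 191 188 188]
170 [190 189 190 187 189 189 190 190 189 187 189 188 188 187 190 188]
171 [190 188 185 186 187 188 188 185 187 188 188 191 192 190 189 189]
172 [190 190 189 188 185 176 171 183 194 188 176 183 189 190 191 187]
173 [188 189 188 187 181 165 169 195 209 202 193 183 182 188 190 185]
174 [161 157 158 169 167 158 181 205 205 186 170 160 177 187 189 189]
175 [113 103 105 122 135 140 149 163 172 162 152 159 173 187 185 187]
176 [ 79  73  81  95 132 141 132 138 151 152 147 153 157 166 167 177]
177 [ 67  66  66  82 114 131 130 135 146 148 145 144 142 142 149 156]
178 [ 64  69  84  92 113 130 131 134 141 145 143 143 140 137 139 142]
179 [ 87 108 111 102 120 134 131 133 142 148 145 146 143 141 139 137]
180 [127 133 130 120 125 134 133 132 142 149 147 159 157 142 139 138]
181 [136 136 134 139 139 135 132 132 136 143 142 146 148 143 138 137]
182 [137 137 138 136 136 133 134 131 134 138 140 143 142 140 137 138]
183 [139 139 140 136 133 128 131 131 135 140 142 141 140 139 139 140]

180 [ 96  98 100 100 100 101 100 100 101 101 102 
[... 1414 characters left out ...]
6.6, 190.0], [232.1, 187.8]]
0.6 [[243.3, 171.5], [248.4, 172.1], [241.7, 174.1], [246.9, 174.7]] [[224.2, 185.5], [229.1, 182.3], [227.4, 190.3], [232.3, 187.0]]
0.785 [[242.7, 171.7], [248.0, 171.8], [242.1, 174.4], [247.5, 174.5]] [[224.1, 186.2], [228.4, 182.2], [228.1, 190.3], [232.4, 186.3]]
1.0 [[242.1, 172.0], [247.5, 171.6], [242.7, 174.6], [248.1, 174.2]] [[224.2, 187.1], [227.5, 182.3], [229.0, 190.2], [232.3, 185.4]]
1.2 [[241.7, 172.4], [246.8, 171.4], [243.3, 174.8], [248.5, 173.8]] [[224.4, 187.9], [226.7, 182.5], [229.8, 190.0], [232.1, 184.6]]
1.4 [[241.4, 172.7], [246.1, 171.3], [244.0, 174.9], [248.7, 173.5]] [[224.8, 188.6], [226.0, 182.9], [230.6, 189.6], [231.7, 183.9]]
```

Emit:
carry_out(
  motion=[
    [1.858,4.2,-0.5,0,0,0.168,0.6],
    [1.858,4.2,-0.5,0,0,0.168,0.6],
    [1.858,4.2,-0.5,0,0,0.168,0.6],
    [1.858,4.2,-0.5,0,0,0.168,0.6],
    [1.858,4.2,-0.5,0,0,0.168,0.6],
    [1.858,4.2,-0.5,0,0,0.168,0.6],
    [1.858,4.2,-0.5,0,0,0.168,0.6],
    [1.858,4.2,-0.5,0,0,0.168,0.6],
    [1.858,4.2,-0.5,0,0,0.168,0.6],
    [1.858,4.2,-0.5,0,0,0.168,0.6],
    [1.858,4.2,-0.5,0,0,0.168,0.6],
    [1.858,4.2,-0.5,0,0,0.168,0.6],
    [0,0,0,0,0,0,0.6],
    [0,0,0,0,0,0,0.6],
  ],
  squeeze=80,
)

```text
clock: 2.85
tcp_pos: [0.4281, -0.1392, 0.1659]
eef_rot: [3.141, 0.0, 0.754]
contact_force: [1.0, 0.4, -0.0]
grip_width: 0.0515
```

Emit:
carry_out(
  motion=[
    [0,0,-2.2,0,0,0,0.6],
    [0,0,-2.2,0,0,0,0.6],
    [0,0,-2.0,0,0,0,0.6],
    [0,0,0,0,0,0,0.6],
  ],
)

```text
clock: 3.35
tcp_pos: [0.4263, -0.1398, 0.1003]
eef_rot: [-3.138, 0.002, 0.751]
contact_force: [-0.1, -0.5, 0.9]
grip_width: 0.0512
```

Run:
```python
from rig import *
from h import *
cams(); c=capture("scene")["pixels"]; d=capture("top")["pixels"]
print(get_state()["tcp_pos"])
zoom(c,210,205,110,85,7,"pics/g1.png");zoom(d,310,205,70,75,7,"pics/g2.png")
```

```text
[ 0.42813504 -0.14007952  0.10220522]
```

View pics/g1.png

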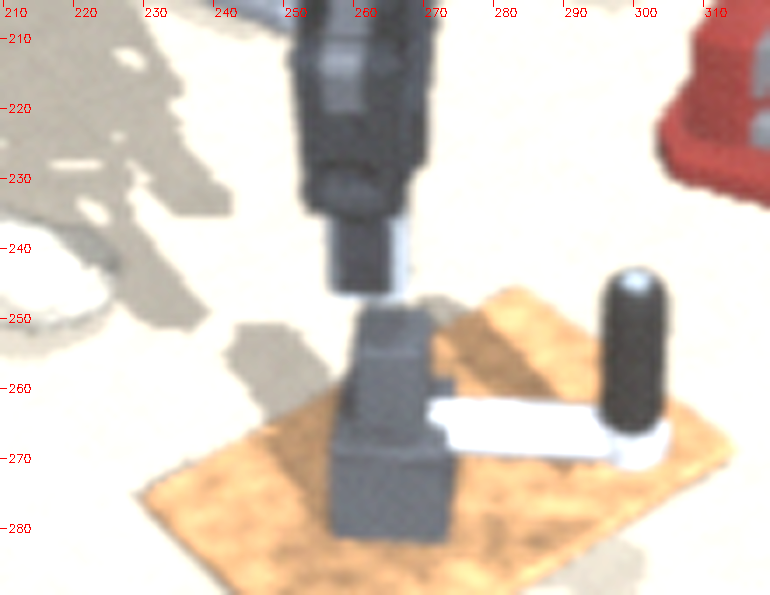

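View pics/g2.png

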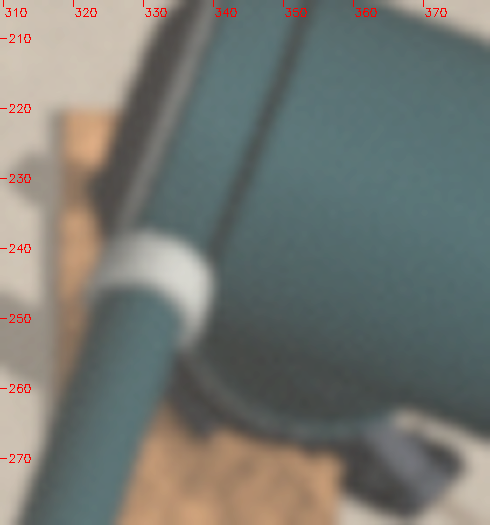

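Run:
```python
from h import *
cams()
p=[.428,-.1395,.752-np.pi/2,0]
for w in(.011,-.011):
  for o in (-.0257,-.04): print(o,w,proj("scene",place(p,[(w,o,.0772)])),proj("scene",place(p,[(w,o,.083)])))
print(proj("scene",place([.428,-.139,-.81,.006],sq(.011,.067))))
```

```text
-0.0257 0.011 [[268.77677791 258.66339145]] [[268.72423587 256.35039333]]
-0.04 0.011 [[268.05492552 263.75416186]] [[267.99839746 261.42651139]]
-0.0257 -0.011 [[257.29176007 258.10302957]] [[257.1901287  255.79269247]]
-0.04 -0.011 [[256.3896858  263.17366021]] [[256.28251236 260.84865799]]
[[270.34944924 247.78046112]
 [269.4137498  255.08936738]
 [259.33038303 247.3288076 ]
 [258.13712971 254.61297246]]
```

Run:
```python
from rig import *
from h import *
c=capture("scene")["pixels"];cv2.imwrite("pics/full2.png",c[100:330,150:400].repeat(3,0).repeat(3,1)[:600])
s=get_state();print(s["joint_positions"],s["tcp_pos"],s["eef_rot"],s["grip_width"])
```

```text
[-3.70960415e-01 -5.06512058e-02  2.19239802e+00 -1.48691304e-04
  9.98336973e-01 -1.12332274e+00] [ 0.42863233 -0.14005452  0.10267321] [ 3.14017822e+00 -5.40078239e-04  7.52443163e-01] 0.05157211990954694
```

View pics/full2.png

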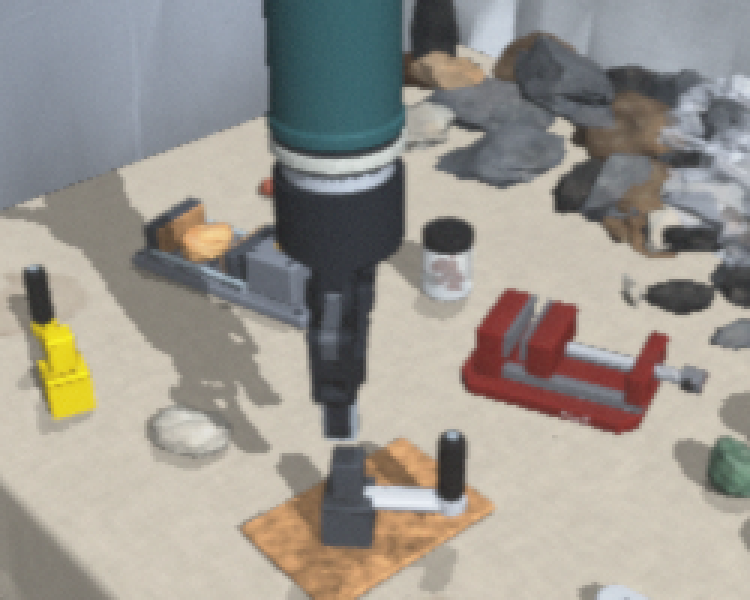

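Run:
```python
from h import *
cams()
for z in (.077,.083,.09): print(ray("scene",(260,246.5),z), ray("scene",(260.5,219),z+.0))
p=[.428,-.14,.752-np.pi/2,0]
for z in (.0772,.083): print(proj("scene",place(p,[(0,.0257,z),(0,-.0257,z),(0,.0357,z),(0,-.0357,z)])))
```

```text
[ 0.42799274 -0.1261412   0.077     ] [ 0.48911337 -0.05609824  0.077     ]
[ 0.42344366 -0.13175158  0.083     ] [ 0.48383952 -0.0625392   0.083     ]
[ 0.4181364  -0.13829702  0.09      ] [ 0.47768669 -0.07005365  0.09      ]
[[265.91265405 241.47573311]
 [263.19961142 258.51171571]
 [266.40733254 238.36950322]
 [262.63601936 262.05067389]]
[[265.85131491 239.21778809]
 [263.12317558 256.19965139]
 [266.34861202 236.12226015]
 [262.55629141 259.72833825]]
```

Emit:
carry_out(
  motion=[
    [0,0,1.0,0,0,0,0.3],
    [0,0,0,0,0,0,0.3],
    [0,0,0,0,0,0,0.3],
    [0,0,0,0,0,0,0.3],
  ],
)

```text
clock: 4.0
tcp_pos: [0.4281, -0.139, 0.1117]
eef_rot: [3.142, -0.0, 0.754]
contact_force: [-0.9, -0.7, 0.3]
grip_width: 0.0254
```

Run:
```python
from rig import *
from h import *
cams(); c=capture("scene")["pixels"]
print(get_state()["tcp_pos"],get_state()["grip_width"])
zoom(c,210,195,110,85,7,"pics/g3.png")
```

```text
[ 0.42795356 -0.13895041  0.11156474] 0.025577716716187946
```

View pics/g3.png

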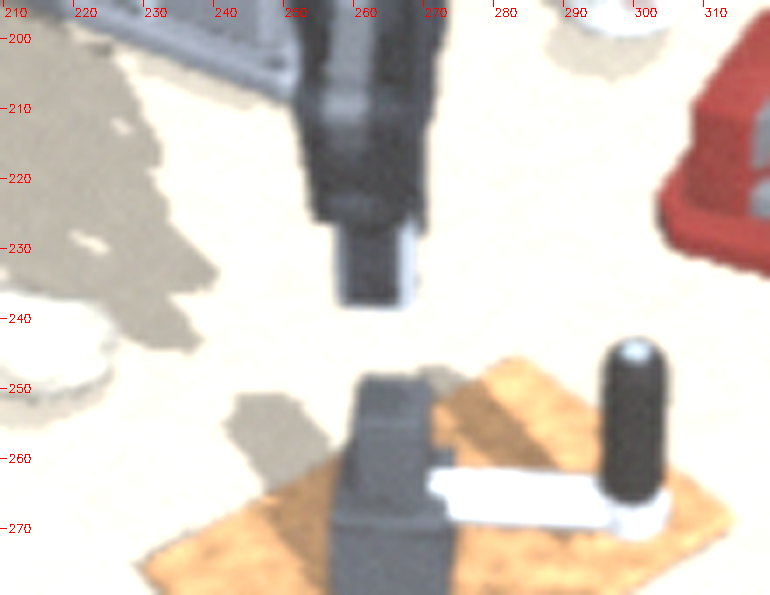

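Run:
```python
from h import *
cams()
for z in (.08,.1,.15,.2,.25,.3,.35): print(z,proj("scene",[[.428,-.14,z],[.442,-.114,z]]).round(1).tolist())
```

```text
0.08 [[264.6, 248.7], [261.3, 239.5]]
0.1 [[264.3, 240.7], [261.1, 231.6]]
0.15 [[263.7, 219.6], [260.3, 210.9]]
0.2 [[263.0, 196.9], [259.5, 188.6]]
0.25 [[262.3, 172.4], [258.7, 164.5]]
0.3 [[261.5, 145.7], [257.8, 138.5]]
0.35 [[260.6, 116.7], [256.8, 110.2]]
```

Emit:
carry_out(
  motion=[
    [0,0,0,0,0,0,0.5],
    [0,0,-1.2,0,0,0,0.5],
    [0,0,-1.4,0,0,0,0.5],
    [0,0,0,0,0,0,0.5],
  ],
)

```text
clock: 4.55
tcp_pos: [0.4263, -0.1383, 0.0835]
eef_rot: [-3.138, 0.002, 0.754]
contact_force: [0.1, 0.0, -0.0]
grip_width: 0.0424
```

Run:
```python
from rig import *
from h import *
cams(); c=capture("scene")["pixels"]
s=get_state();print(s["tcp_pos"],s["grip_width"],s["contact_force"])
zoom(c,210,205,110,85,7,"pics/g4.png")
```

```text
[ 0.42697337 -0.1386501   0.08430587] 0.042871404388884614 [-0.51166319  0.13709242  0.74200377]
```

View pics/g4.png

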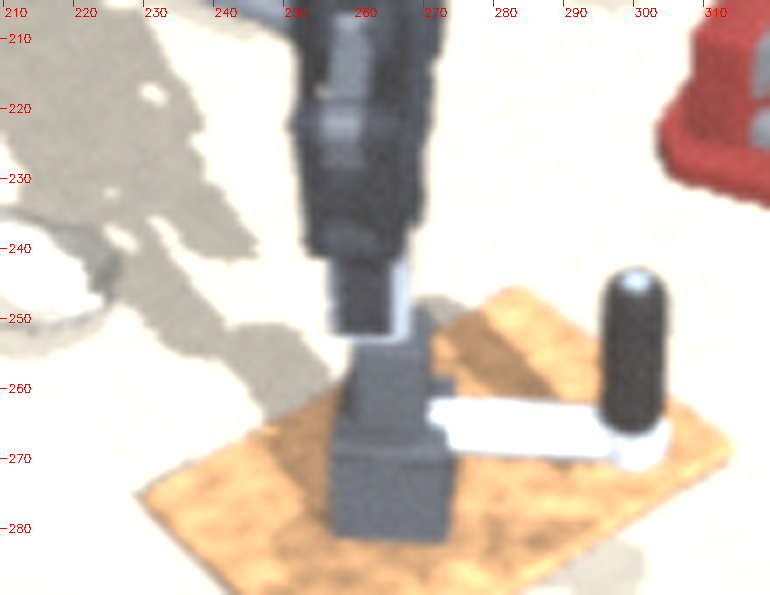

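Emit:
carry_out(
  motion=[
    [0,0,0,0,0,0,0.35],
    [0,0,0,0,0,0,0.2],
    [0,0,0,0,0,0,0.2],
    [0,0,0,0,0,0,0.2],
  ],
  squeeze=20,
)

```text
clock: 5.1
tcp_pos: [0.4283, -0.1391, 0.0859]
eef_rot: [3.141, -0.0, 0.754]
contact_force: [0.4, 0.2, 0.1]
grip_width: 0.0169
```

Run:
```python
from rig import *
from h import *
cams(); c=capture("scene")["pixels"]
s=get_state();print(s["tcp_pos"],s["eef_rot"],s["grip_width"],s["contact_force"])
zoom(c,210,205,110,85,7,"pics/g5.png")
```

```text
[ 0.42822717 -0.13910489  0.08586232] [ 3.14128112e+00 -1.58524612e-04  7.54018186e-01] 0.017117320768306903 [ 0.06403857 -0.08562987 -0.3875291 ]
```

View pics/g5.png

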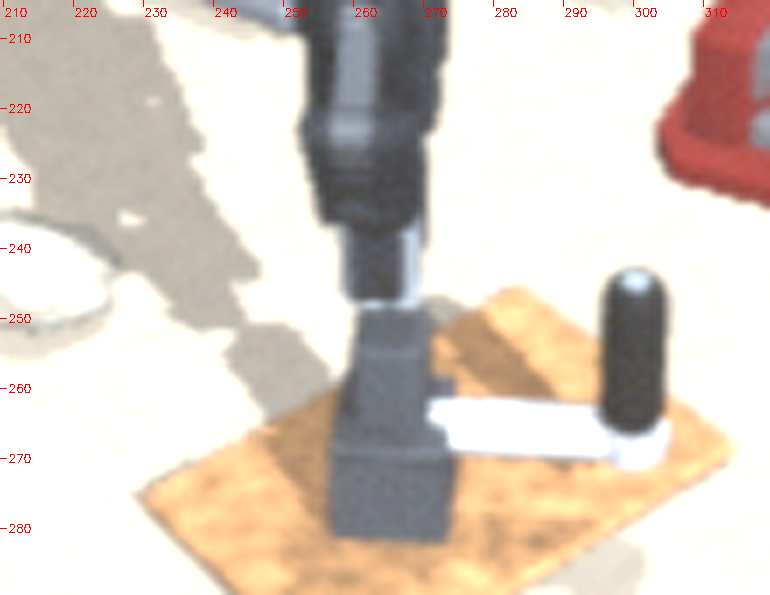

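Emit:
carry_out(
  motion=[
    [0,0,0,0,0,0,0.5],
    [0,0,0,0,0,0,0.5],
    [0,0,0,0,0,0,0.5],
    [0,0,-1.0,0,0,0,0.5],
    [0,0,-1.0,0,0,0,0.5],
    [0,0,-0.6,0,0,0,0.5],
    [0,0,0,0,0,0,0.5],
  ],
)

```text
clock: 6.02
tcp_pos: [0.4273, -0.1388, 0.0587]
eef_rot: [-3.14, 0.001, 0.754]
contact_force: [-0.9, -0.0, 0.3]
grip_width: 0.0428
```

Run:
```python
from rig import *
from h import *
cams(); c=capture("scene")["pixels"]
s=get_state();print(s["tcp_pos"],s["eef_rot"],s["grip_width"],s["contact_force"])
zoom(c,210,205,110,85,7,"pics/g6.png")
```

```text
[ 0.42772894 -0.13893619  0.05916387] [-3.14058616e+00  5.03159691e-04  7.54004771e-01] 0.04257755051951527 [-0.20468895  0.37637031  0.42789639]
```

View pics/g6.png

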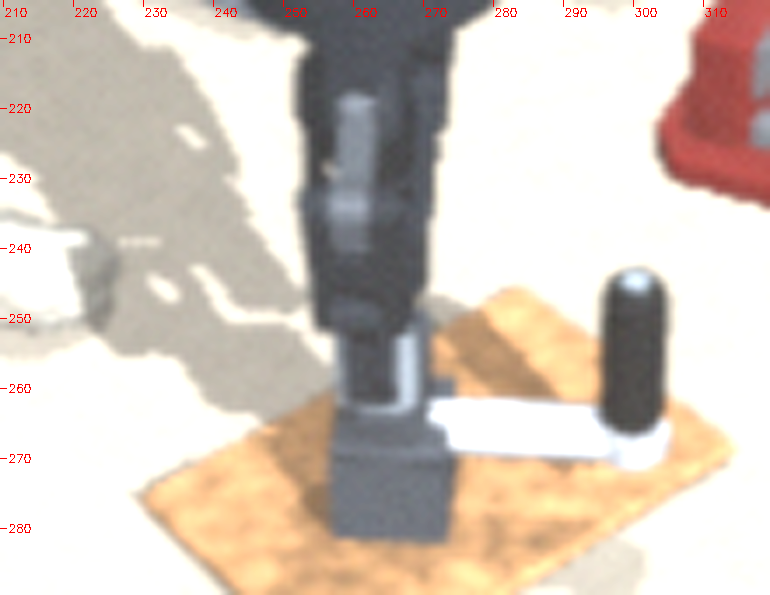

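Emit:
carry_out(
  motion=[
    [0,0,-0.7,0,0,0,0.5],
    [0,0,-0.6,0,0,0,0.4],
    [0,0,0,0,0,0,0.2],
    [0,0,0,0,0,0,0.1],
    [0,0,0,0,0,0,0.1],
  ],
  squeeze=70,
)

```text
clock: 6.7
tcp_pos: [0.4277, -0.1389, 0.0464]
eef_rot: [-3.141, 0.0, 0.754]
contact_force: [-0.2, 0.2, -3.2]
grip_width: 0.0204
```

Run:
```python
from rig import *
from h import *
cams(); c=capture("scene")["pixels"]
s=get_state();print(s["tcp_pos"],s["eef_rot"],s["grip_width"],s["contact_force"],s["moment"])
zoom(c,210,205,110,85,7,"pics/g7.png")
```

```text
[ 0.42775042 -0.13893246  0.04641687] [-3.14099023e+00  2.49251736e-04  7.53943907e-01] 0.020679497888910943 [-0.31522794 -0.25134886 -2.56838674] [ 0.01543079  0.03805827 -0.01106238]
```

View pics/g7.png

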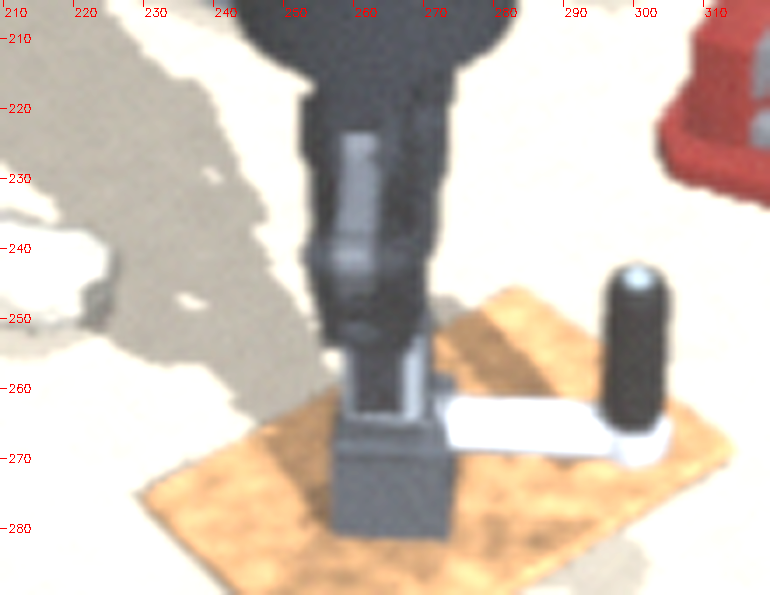

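Emit:
carry_out(
  motion=[
    [0,0,1.5,0,0,0,0.1],
    [0,0,3,0,0,0,0.1],
    [0,0,3,0,0,0,0.1],
    [0,0,2.9,0,0,0,0.1],
    [2.36,3.8,0,0,0,0.1457,0.1],
    [2.36,3.8,0,0,0,0.1457,0.1],
    [2.36,3.8,0,0,0,0.1457,0.1],
    [2.36,3.8,0,0,0,0.1457,0.1],
    [2.36,3.8,0,0,0,0.1457,0.1],
    [2.36,3.8,0,0,0,0.1457,0.1],
    [2.36,3.8,0,0,0,0.1457,0.1],
    [0,0,0,0,0,0,0.1],
    [0,0,0,0,0,0,0.1],
    [0,0,0,0,0,0,0.1],
  ],
)

```text
clock: 8.5
tcp_pos: [0.5927, 0.126, 0.1508]
eef_rot: [-3.141, 0.0, 1.773]
contact_force: [-0.3, -0.6, -3.1]
grip_width: 0.0206
```

Run:
```python
from rig import *
from h import *
cams(); c=capture("scene")["pixels"];d=capture("top")["pixels"]
s=get_state();print(s["tcp_pos"],s["eef_rot"],s["grip_width"],s["contact_force"],s["joint_positions"])
zoom(c,190,120,100,85,8,"pics/k1.png")
zoom(d,165,140,100,75,8,"pics/k2.png")
cv2.imwrite("pics/kraw.png",c)
```

```text
[0.59281376 0.12593854 0.1508187 ] [-3.14135669e+00  1.43576771e-04  1.77242198e+00] 0.02063106572623969 [-0.02282888 -0.04813105 -3.08560346] [ 1.68320476e-01  1.92052324e-01  1.83411186e+00 -1.68508534e-04
  1.11565953e+00 -1.60402740e+00]
```

View pics/k1.png

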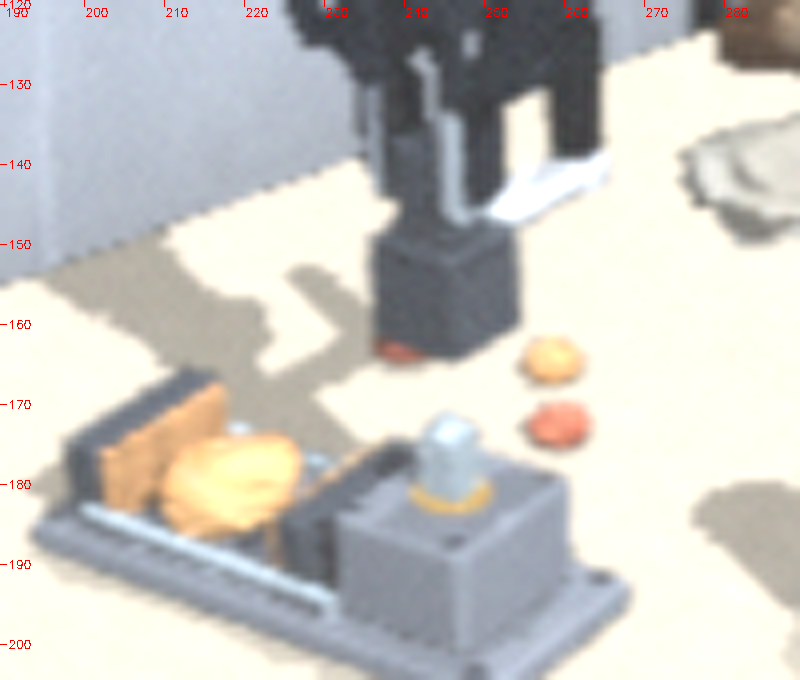

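View pics/k2.png

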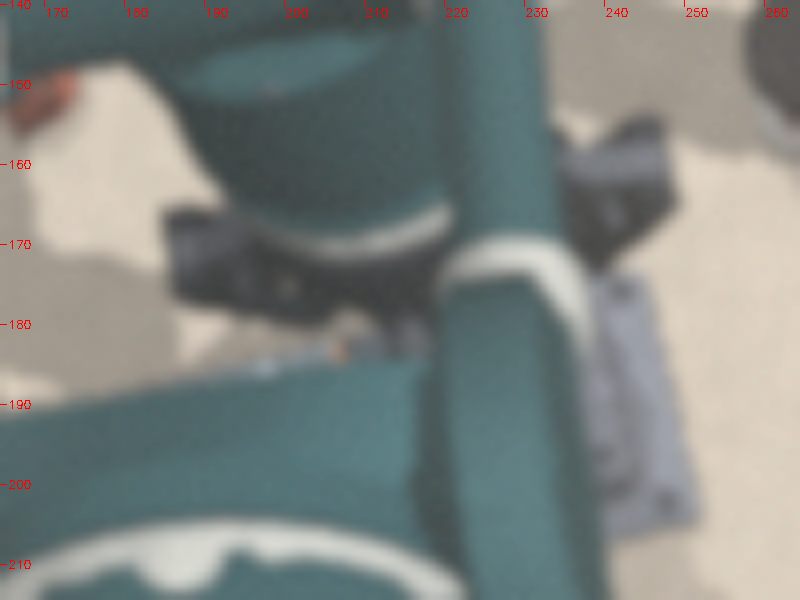

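Run:
```python
from h import *
cams()
M=np.array([(-.017,-.017,0),(.017,-.017,0),(-.017,.017,0),(-.017,.017,.036),(-.017,-.017,.036),(.017,-.017,.036)])
for y in(.2,):
  print(proj("scene",place([.5928,.126,y,.111],M)).round(1))
```

```text
[[245.5 165.8]
 [254.  160.7]
 [235.3 162.1]
 [234.3 149.3]
 [244.8 152.8]
 [253.5 147.9]]
```

Run:
```python
from h import *
cams()
a=cv2.imread("pics/kraw.png").astype(int)
for r in range(151,160): print(r,a[r,230:260].sum(1)//3)
for r in range(172,181): print(r,a[r,236:254].sum(1)//3)
for z in(.12,.13): print(proj("scene",place([.5928,.126,.2,0],[(-.017,.017,z),(-.017,-.017,z),(.017,-.017,z),(0,0,z)])).round(2).tolist())
for z in(.06,.07): print(proj("scene",place([.5928,.126,.2,0],[(-.007,.007,z),(-.007,-.007,z),(.007,-.007,z),(0,0,z)])).round(2).tolist())
```

```text
151 [184 183 184 187 183 162 113  66  61  62  68  71  72  70  70  72  71  76
  80  77  69  68  67  78 111 162 183 183 184 184]
152 [184 185 187 187 183 156 102  68  63  58  52  62  65  69  71  80  84  79
  74  67  68  71  73  78 111 163 184 185 188 183]
153 [164 184 183 183 183 153 103  66  63  62  60  59  61  59  62  69  75  69
  67  68  73  72  75  76 104 155 183 186 184 188]
154 [133 143 167 183 183 161 112  70  63  62  62  63  62  62  61  64  69  75
  68  70  73  72  74  75  99 154 182 184 185 185]
155 [123 130 159 178 179 163 114  72  64  63  62  62  62  63  64  62  69  73
  74  74  75  74  72  76 100 153 182 184 183 183]
156 [125 127 131 143 161 162 118  69  62  61  60  63  63  62  61  63  67  71
  75  75  72  73  73  77  96 156 183 189 183 186]
157 [124 122 125 127 135 155 124  73  59  62  62  60  62  63  63  64  69  73
  72  72  75  71  73  73  97 156 185 187 187 186]
158 [131 126 126 124 125 129 107  68  62  59  62  60  62  61  60  65  67  72
  72  73  74  72  73  73  91 153 184 187 187 188]
159 [152 132 126 125 123 122  97  66  61  62  65  59  61  60  59  63  69  73
  73  6
[... 332 characters left out ...]
8 153 174 182 185 185]
176 [110  92  76  70  77  93 128 140 134 137 147 149 148 150 155 165 165 174]
177 [ 86  75  63  62  66  81 111 131 129 131 141 146 146 142 140 141 147 152]
178 [ 77  65  64  67  82  92 109 127 130 128 135 144 143 141 137 136 135 130]
179 [ 86  75  83 104 106  98 118 131 130 132 140 145 144 145 139 126 117 118]
180 [ 89 114 128 129 126 117 123 133 130 132 139 144 148 152 143 123 115 115]
[[235.03, 158.97], [245.35, 162.6], [253.91, 157.51], [244.5, 158.24]]
[[234.77, 155.41], [245.14, 159.01], [253.76, 153.97], [244.29, 154.69]]
[[241.9, 179.04], [246.01, 180.61], [249.42, 178.41], [245.67, 178.73]]
[[241.69, 175.72], [245.82, 177.27], [249.25, 175.09], [245.48, 175.4]]
```

Run:
```python
from h import *
cams()
a=cv2.imread("pics/scene0.png").astype(int);b=cv2.imread("pics/top0.png").astype(int)
for r in range(272,278): print(r,a[r,252:280].sum(1)//3)
for r in (250,252,256,258): print(r,a[r,254:276].sum(1)//3)
for r in (250,254,258): print(r,a[r,290:308].sum(1)//3)
for p in ([.428,-.1388,-.817,.006],[.4307,-.1416,-.817,.006]):
  print(proj("scene",place(p,[(-.017,-.017,.018),(.017,-.017,.018)])).round(2).tolist(),"boss",proj("scene",place(p,[(-.011,-.011,.06),(.011,-.011,.06)])).round(2).tolist(),'hand',proj("scene",place(p,[(.068,0,.07)])).round(2).tolist(),"top hub",proj("top",place(p,sq(.017,.036))).round(1).tolist(),proj("top",place(p,[(.068,0,.087)])).round(1).tolist())
ht=np.argwhere(b[225:250,352:375].sum(2)<220);print(ht.mean(0)+[225,352])
for r in range(244,272,2): print(r,b[r,322:356].sum(1)//3)
```

```text
272 [ 97 100 101 104  95  87  78  80  79  78  78  79  76  78  81  77  75  74
  76  74  75  70  70 102 126 138 149 153]
273 [102  98 103 104  94  84  77  79  79  79  77  78  78  77  78  79  77  81
  80  78  75  73  75 105 129 139 145 149]
274 [114 100  98 100  94  84  79  79  80  78  76  79  77  79  76  79  78  80
  78  79  78  72  79 114 133 138 145 145]
275 [130 112 100  98  87  83  78  78  78  77  81  79  81  78  81  79  79  79
  77  78  80  74  82 120 141 145 148 142]
276 [129 110 106 104  89  81  78  77  80  78  77  78  77  78  76  79  77  80
  78  79  76  77  95 133 151 153 151 144]
277 [137 117 101 100  87  80  79  79  79  77  78  80  78  79  78  77  76  78
  77  80  78  78 100 133 151 156 152 145]
250 [192 193 189 189 189 184 147 100  85  87  86  85  86  85  87  87  88  97
 114 124 115 108]
252 [187 190 189 191 192 186 142  89  86  84  84  87  87  86  87  86  88  89
  99 105 100 100]
256 [126 139 170 188 189 155 101  81  83  82  82  82  84  84  86  83  78  86
 111 120 116 104]
258 [127 127 134 161 157 107  73  76  77  78  81  78  80  78  81  82  78  82
 101 108 109 123]
250 [1
[... 1908 characters left out ...]
79  77  76  79  80  79  75  72  64  57  52  52  54  54  52  51
  52  56  60  62  64  68  76  83  87  90  94 100 104 107 109 110]
264 [ 84  83  81  79  77  76  76  76  77  76  74  69  63  56  51  54  58  60
  62  62  66  71  76  81  85  86  87  86  87  90  96 101 105 107]
266 [ 99  98  97  95  93  91  89  87  87  86  82  79  74  69  60  55  53  58
  68  76  83  87  90  89  89  92  95  95  95  98 102 103 102 100]
268 [105 106 106 106 106 101  97  97  99 100  97  93  91  88  84  76  73  75
  80  88  93  95  94  93  93  96  96  95  98 105 109 109 106 104]
270 [102 106 108 109 105 101  99  99 100 102 101  99 100 101 101  98  94  90
  89  90  92  92  88  85  87  91  92  93  94 100 103 105 106 105]
```

Run:
```python
from h import *
cams()
for hx,hy in ((.032,.027),(.027,.032)):
  C=[(-hx,hy,.052),(-hx,-hy,.052),(hx,-hy,.052)]
  o=np.array([(231.9,184.3),(246.25,189),(260,179.6)])
  print(proj("scene",place([.5928,.126,.23,0],C)).round(1).tolist())
  r=least_squares(lambda p:(proj("scene",place([*p,0],C))-o).ravel(),[.59,.126,.23]);print(r.x,r.fun.round(2))
```

```text
[[230.1, 183.6], [246.4, 189.6], [261.3, 179.1]]
[0.59246659 0.12565947 0.25719881] [-1.73 -0.38  0.59  0.71  1.14 -0.57]
[[229.9, 182.3], [249.2, 189.4], [261.7, 180.5]]
[0.5909211  0.1266844  0.20131373] [-2.75 -2.12  1.71  0.58  0.98  1.24]
```

Emit:
carry_out(
  motion=[
    [-0.34,-0.07,-1.0,0,0,0,0.1],
    [0,0,-1.0,0,0,0,0.1],
    [0,0,-0.7,0,0,0,0.1],
    [0,0,0,0,0,0,0.1],
    [0,0,0,0,0,0,0.1],
  ],
)

```text
clock: 9.22
tcp_pos: [0.5901, 0.1263, 0.1237]
eef_rot: [3.141, -0.0, 1.774]
contact_force: [-0.1, -0.6, -2.4]
grip_width: 0.0207
```

Run:
```python
from rig import *
from h import *
cams(); c=capture("scene")["pixels"]
s=get_state();print(s["tcp_pos"],s["eef_rot"],s["grip_width"],s["contact_force"],s["moment"])
zoom(c,205,135,70,60,11,"pics/k3.png");cv2.imwrite("pics/k3raw.png",c)
c=c.astype(int)
for r in range(164,172): print(r,c[r,230:260].sum(1)//3)
```

```text
[0.59026725 0.12635656 0.12397886] [3.14097344e+00 3.37522919e-05 1.77400464e+00] 0.020301113970329004 [ 0.07214771 -0.2939863  -2.67762328] [-0.00588681  0.02747069  0.00069387]
164 [186 187 187 183 177 139  86  61  64  60  61  60  57  60  61  65  70  69
  70  69  73  72  74  80 123 137 149 163 172 176]
165 [189 190 191 192 188 145  88  64  61  61  62  61  64  61  59  64  70  74
  75  72  73  75  71  75  98 118 139 156 164 164]
166 [192 192 194 189 186 149  97  68  63  64  62  62  62  63  62  66  71  71
  73  71  70  71  73  74  92 105 123 141 148 149]
167 [189 189 187 183 161 125  89  64  62  61  64  64  63  61  62  62  69  73
  73  75  71  71  72  78 108 134 125 115 122 126]
168 [189 182 180 160 135 116  87  64  61  61  60  62  62  59  62  65  70  76
  73  71  71  74  71  79 110 146 152 151 152 152]
169 [182 162 141 132 125 120  92  67  62  60  64  60  60  60  62  67  70  73
  74  74  73  74  74  80 117 158 178 180 179 178]
170 [162 137 128 124 127 123  97  66  60  60  60  61  62  61  63  64  70  73
  73  73  74  73  82 114 146 172 182 159 153 154]
171 [134 127 125 124 123 121 109  86  71  66  61  63  61  60  61  64  66  73
  71  73  78  88 117 155 178 181 164 138 132 140]
```

View pics/k3.png

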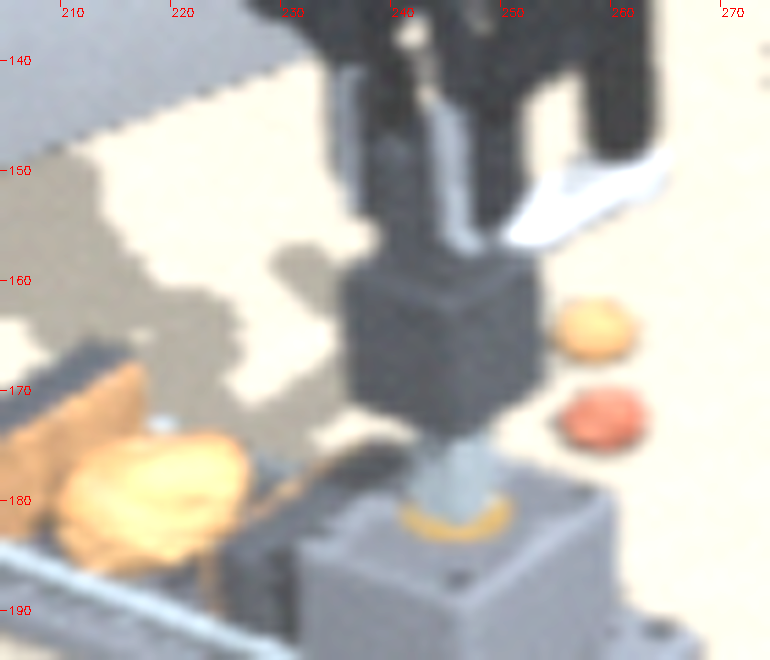

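Emit:
carry_out(
  motion=[
    [-0.09,-0.04,-0.3,0,0,0,0.1],
    [0,0,-0.3,0,0,0,0.1],
    [0,0,-0.3,0,0,0,0.1],
    [0,0,0,0,0,0,0.1],
  ],
)

```text
clock: 9.78
tcp_pos: [0.5893, 0.1259, 0.1145]
eef_rot: [3.141, 0.0, 1.774]
contact_force: [0.3, 0.4, -3.3]
grip_width: 0.0209
```

```bash
cat > st.py <<'E'
from rig import *
s=get_state()
for k in ("clock","tcp_pos","eef_rot","contact_force","moment","grip_width"): print(k,s[k])
print("j6",s["joint_positions"][5])
E
python3 st.py
```

```text
clock 9.775
tcp_pos [0.58927358 0.12590299 0.11450453]
eef_rot [3.14098179e+00 9.21082196e-06 1.77394410e+00]
contact_force [ 0.3281392   0.44520263 -3.25072165]
moment [ 0.0426838  -0.18928916  0.0299823 ]
grip_width 0.02090175016133571
j6 -1.6047990102407552
```

Emit:
carry_out(
  motion=[
    [0,0,-0.25,0,0,0,0.1],
    [0,0,-0.25,0,0,0,0.1],
    [0,0,0,0,0,0,0.1],
  ],
)

```text
clock: 10.15
tcp_pos: [0.5893, 0.1259, 0.1096]
eef_rot: [3.141, 0.0, 1.774]
contact_force: [1.7, -0.1, -3.1]
grip_width: 0.0202
```

```bash
python3 st.py
```

```text
clock 10.15
tcp_pos [0.58931219 0.12586916 0.10958573]
eef_rot [3.14093064e+00 1.29120214e-05 1.77390183e+00]
contact_force [ 1.66060477 -0.14914304 -3.10027864]
moment [ 0.09977277 -0.343626    0.00459898]
grip_width 0.020161969196341747
j6 -1.6048207759232818
```

Emit:
carry_out(
  motion=[
    [0.03,0,-0.4,0,0,0,0.1],
    [0,0,-0.4,0,0,0,0.1],
    [0,0,-0.4,0,0,0,0.1],
    [0,0,-0.3,0,0,0,0.1],
    [0,0,0,0,0,0,0.1],
  ],
)

```text
clock: 10.78
tcp_pos: [0.5894, 0.1258, 0.0943]
eef_rot: [3.141, 0.0, 1.774]
contact_force: [4.2, -0.1, -4.8]
grip_width: 0.0207
```

```bash
python3 st.py
```

```text
clock 10.775
tcp_pos [0.5894022  0.12582003 0.09427078]
eef_rot [3.14144760e+00 2.87653784e-05 1.77387372e+00]
contact_force [ 4.16632356 -0.08440863 -4.82880671]
moment [ 0.13220275 -0.56042393 -0.00635527]
grip_width 0.020745520849907363
j6 -1.6048581048255797
```

Emit:
carry_out(
  motion=[
    [0.06,0,-0.1,0,0,0,0.1],
    [0,0,-0.1,0,0,0,0.1],
    [0,0,0,0,0,0,0.1],
  ],
)

```text
clock: 11.15
tcp_pos: [0.5896, 0.1258, 0.0925]
eef_rot: [-3.141, -0.0, 1.774]
contact_force: [0.3, 0.2, -3.4]
grip_width: 0.0205
```

```bash
python3 st.py
python3 - <<'E'
from rig import *
from h import *
c=capture("scene")["pixels"];zoom(c,205,145,70,60,11,"pics/k4.png")
E
```

```text
clock 11.15
tcp_pos [0.58958957 0.12579615 0.09247446]
eef_rot [-3.14092836e+00 -2.61005189e-05  1.77391361e+00]
contact_force [ 0.26212049  0.18398598 -3.37933378]
moment [ 0.04004202 -0.1797095  -0.01315562]
grip_width 0.020498802731371592
j6 -1.6050223270614936
```

View pics/k4.png

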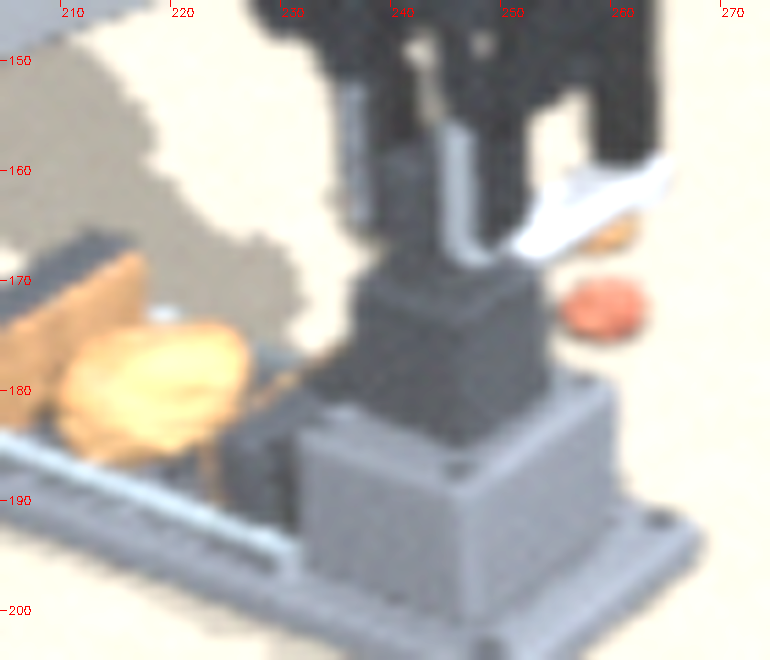

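Emit:
carry_out(
  motion=[
    [0,0,0,0,0,0,0.35],
    [0,0,0,0,0,0,0.35],
    [0.34,0.07,0,0,0,0,0.35],
    [0,0,0,0,0,0,0.35],
  ],
)

```text
clock: 11.7
tcp_pos: [0.5938, 0.1266, 0.093]
eef_rot: [3.141, 0.0, 1.774]
contact_force: [-0.5, -0.5, -0.8]
grip_width: 0.0298
```

```bash
python3 st.py
python3 - <<'E'
from rig import *
from h import *
c=capture("scene")["pixels"];zoom(c,205,145,70,60,11,"pics/k5.png")
c=c.astype(int)
for r in range(170,178,2): print(r,c[r,230:260].sum(1)//3)
cams()
print(proj("scene",place([.5928,.126,.2,.052],[(-.017,.017,.0),(-.017,-.017,.0),(.017,-.017,.0),(-.017,.017,.03),(-.017,-.017,.03),(.017,-.017,.03)])).round(2).tolist())
E
```

```text
clock 11.7
tcp_pos [0.59381408 0.1266034  0.09298591]
eef_rot [3.14091407e+00 3.91471633e-05 1.77385760e+00]
contact_force [-0.46825238 -0.5312167  -0.77006566]
moment [ 0.01075865 -0.07094103 -0.0166805 ]
grip_width 0.02975842504051871
j6 -1.6048016500798512
170 [126 124 126 138 169 183 163 117  84  71  66  63  61  62  64  72  76  73
  65  67  79  85  88  84 111 159 181 160 153 155]
172 [121 123 123 127 144 165 145  92  63  65  68  72  74  75  72  73  73  78
  83  82  79  72  69  74  90 114 127 122 124 127]
174 [124 127 153 178 186 182 141  84  64  60  59  62  62  65  66  67  75  77
  69  66  69  73  72  73  92 109 110 120 128 127]
176 [121 119 124 135 142 120  85  68  62  64  62  63  63  62  61  62  65  71
  74  72  73  73  71  76  87 144 166 157 147 137]
[[236.7, 182.13], [246.66, 186.01], [254.89, 180.6], [235.98, 172.12], [246.09, 175.9], [254.47, 170.62]]
```

View pics/k5.png

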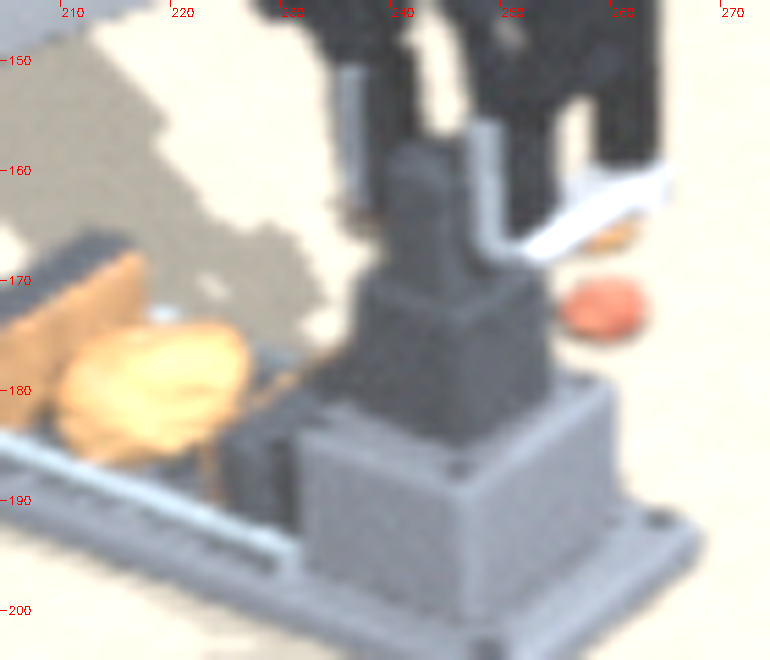

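Emit:
carry_out(
  motion=[
    [-0.08,-0.05,0,0,0,0,0.35],
    [0,0,0,0,0,0,0.1],
    [0,0,0,0,0,0,0.1],
    [0,0,0,0,0,0,0.1],
  ],
  squeeze=80,
)

```text
clock: 12.25
tcp_pos: [0.5926, 0.126, 0.0929]
eef_rot: [3.141, 0.0, 1.774]
contact_force: [-0.9, 0.2, 2.7]
grip_width: 0.0203
```

```bash
python3 st.py
```

```text
clock 12.25
tcp_pos [0.59259796 0.12602144 0.09291605]
eef_rot [3.14133132e+00 4.91095337e-05 1.77392300e+00]
contact_force [-0.93676559  0.186446    2.72495663]
moment [-0.02931191  0.05080222 -0.01873882]
grip_width 0.02030936645034323
j6 -1.60544769472618
```

Emit:
carry_out(
  motion=[
    [0,0,0,0,0,-0.1,0.1],
    [0,0,0,0,0,-0.12,0.1],
    [0,0,0,0,0,-0.12,0.1],
    [0,0,0,0,0,-0.12,0.1],
    [0,0,0,0,0,-0.12,0.1],
    [0,0,0,0,0,-0.12,0.1],
  ],
)

```text
clock: 13.0
tcp_pos: [0.5925, 0.1256, 0.0929]
eef_rot: [3.141, 0.001, 1.071]
contact_force: [-1.3, -1.7, 2.5]
grip_width: 0.0203
```

```bash
python3 st.py
```

```text
clock 13.0
tcp_pos [0.59250239 0.12560391 0.09291895]
eef_rot [3.14106214e+00 9.01394692e-04 1.07143384e+00]
contact_force [-1.26947167 -1.72499823  2.54973956]
moment [-0.2158004   0.18171678  0.47181911]
grip_width 0.020273501004935447
j6 -0.9024067901249244
```

Emit:
carry_out(
  motion=[
    [0,0,0,0,0,-0.15,0.1],
    [0,0,0,0,0,-0.15,0.1],
    [0,0,0,0,0,-0.15,0.1],
    [0,0,0,0,0,-0.15,0.1],
    [0,0,0,0,0,-0.15,0.1],
    [0,0,0,0,0,-0.15,0.1],
  ],
)

```text
clock: 13.75
tcp_pos: [0.5922, 0.1254, 0.0929]
eef_rot: [3.14, 0.001, 0.171]
contact_force: [-0.9, -2.2, 2.7]
grip_width: 0.0202
```

```bash
python3 st.py
python3 - <<'E'
from rig import *
from h import *
c=capture("scene")["pixels"];zoom(c,185,140,90,65,8,"pics/t1.png")
E
```

```text
clock 13.75
tcp_pos [0.59221516 0.12540837 0.0929051 ]
eef_rot [3.14034028e+00 8.40593427e-04 1.70509703e-01]
contact_force [-0.94888626 -2.18041164  2.74549444]
moment [-0.25910659  0.2684145   0.50157125]
grip_width 0.02020443820755572
j6 -0.001458898580225551
```

View pics/t1.png

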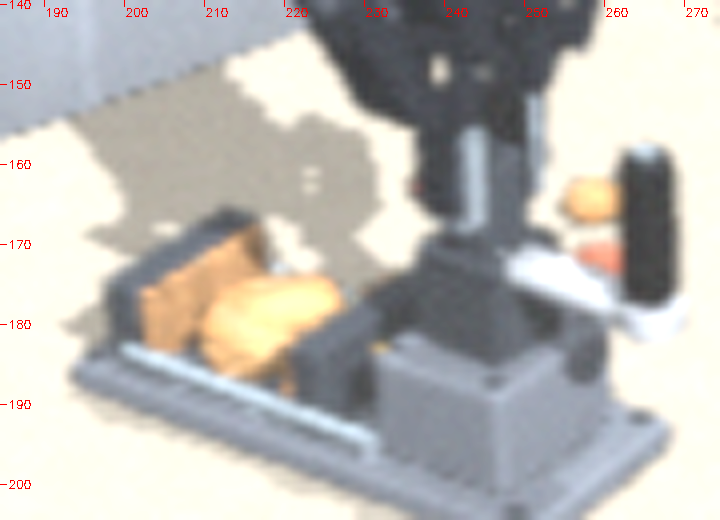

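Emit:
carry_out(
  motion=[
    [0,0,0,0,0,-0.15,0.1],
    [0,0,0,0,0,-0.15,0.1],
    [0,0,0,0,0,-0.15,0.1],
    [0,0,0,0,0,-0.15,0.1],
    [0,0,0,0,0,-0.15,0.1],
    [0,0,0,0,0,-0.15,0.1],
    [0,0,0,0,0,-0.1,0.1],
  ],
)

```text
clock: 14.68
tcp_pos: [0.5919, 0.1256, 0.0929]
eef_rot: [3.14, 0.0, -0.826]
contact_force: [-2.8, -0.7, 4.6]
grip_width: 0.0205
```

```bash
python3 st.py
python3 - <<'E'
from rig import *
from h import *
c=capture("scene")["pixels"];zoom(c,185,140,90,65,8,"pics/t2.png")
E
```

```text
clock 14.675
tcp_pos [0.59186162 0.1255781  0.09293065]
eef_rot [ 3.13987621e+00  9.71202613e-05 -8.26133742e-01]
contact_force [-2.77206421 -0.69575656  4.61112837]
moment [-0.26184015  0.4944575   0.45877964]
grip_width 0.02051004041248108
j6 0.9950745925363276
```

View pics/t2.png

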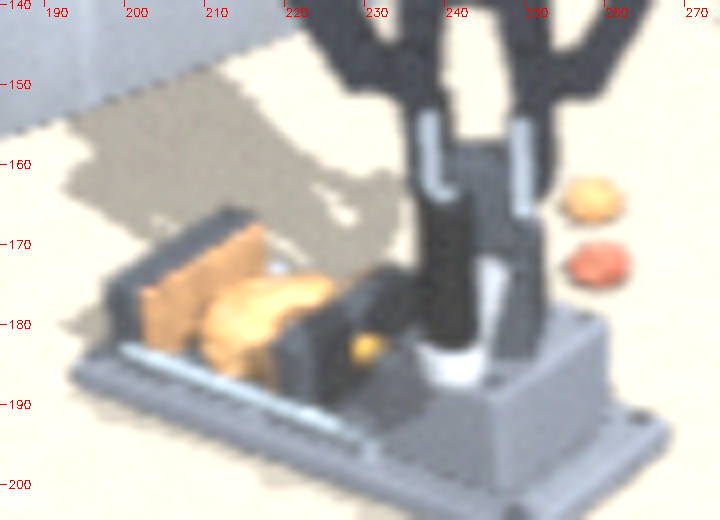

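Emit:
carry_out(
  motion=[
    [-0.04,-0.02,0.02,0,0,-0.12,0.1],
    [0,0,0,0,0,-0.12,0.1],
    [0,0,0,0,0,-0.12,0.1],
    [0,0,0,0,0,-0.12,0.1],
    [0,0,0,0,0,-0.12,0.1],
  ],
)

```text
clock: 15.35
tcp_pos: [0.5918, 0.1257, 0.0929]
eef_rot: [3.141, -0.0, -1.426]
contact_force: [-2.0, 0.1, 3.9]
grip_width: 0.0207
```

```bash
python3 st.py
```

```text
clock 15.35
tcp_pos [0.59175159 0.12574107 0.09294262]
eef_rot [ 3.14086688e+00 -3.28686995e-04 -1.42561482e+00]
contact_force [-2.04642951  0.12297214  3.93051201]
moment [-0.13895763  0.28142197  0.50273998]
grip_width 0.0206513416078303
j6 1.5941966727326005
```

Emit:
carry_out(
  motion=[
    [0,0,0,0,0,-0.12,0.1],
    [0,0,0,0,0,-0.12,0.1],
    [0,0,0,0,0,-0.12,0.1],
  ],
)

```text
clock: 15.72
tcp_pos: [0.5918, 0.1259, 0.0929]
eef_rot: [3.141, -0.0, -1.786]
contact_force: [-2.7, -0.5, 2.4]
grip_width: 0.0208
```

```bash
python3 st.py
python3 - <<'E'
from rig import *
from h import *
c=capture("scene")["pixels"];zoom(c,185,140,90,65,8,"pics/t3.png")
c=capture("top")["pixels"];zoom(c,160,160,90,65,8,"pics/t3b.png")
E
```

```text
clock 15.725
tcp_pos [0.59175503 0.12586953 0.09293111]
eef_rot [ 3.14100078e+00 -2.97802349e-04 -1.78573034e+00]
contact_force [-2.65450648 -0.50052269  2.38431905]
moment [-0.10085494  0.31831578  0.47546706]
grip_width 0.020794232034074607
j6 1.9542096457223412
```

View pics/t3.png

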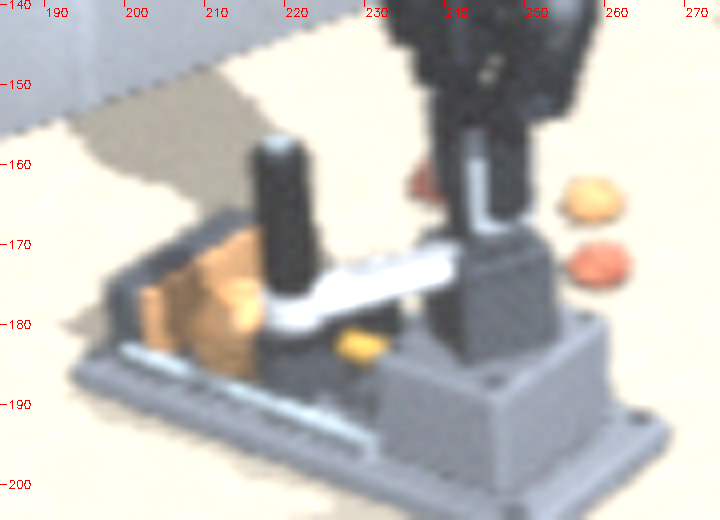

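View pics/t3b.png

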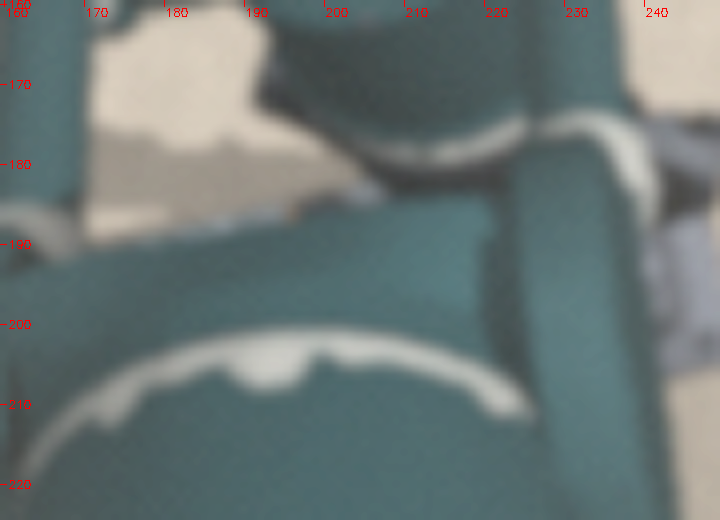

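Emit:
carry_out(
  motion=[
    [0,0,0,0,0,0,0.6],
    [0,0,0,0,0,0,0.6],
    [0,0,0,0,0,0,0.6],
    [0,0,0,0,0,0.174,0.6],
    [0,0,0,0,0,0.174,0.6],
    [0,0,0,0,0,0.174,0.6],
    [0,0,0,0,0,0.174,0.6],
    [0,0,0,0,0,0.174,0.6],
    [0,0,0,0,0,0.174,0.6],
    [0,0,0,0,0,0.174,0.6],
    [0,0,0,0,0,0.174,0.6],
    [0,0,0,0,0,0.174,0.6],
    [0,0,0,0,0,0.174,0.6],
    [0,0,0,0,0,0.174,0.6],
    [0,0,0,0,0,0.174,0.6],
    [0,0,0,0,0,0.174,0.6],
    [0,0,0,0,0,0.174,0.6],
    [0,0,0,0,0,0.174,0.6],
    [0,0,0,0,0,0.174,0.6],
  ],
)

```text
clock: 18.2
tcp_pos: [0.5922, 0.1259, 0.0928]
eef_rot: [3.141, -0.0, 1.004]
contact_force: [-0.0, 0.5, -0.3]
grip_width: 0.0514
```

```bash
python3 st.py
python3 - <<'E'
from rig import *
from h import *
c=capture("scene")["pixels"];zoom(c,185,140,90,65,8,"pics/t4.png")
E
```

```text
clock 18.2
tcp_pos [0.59222837 0.12585951 0.09284923]
eef_rot [ 3.14148242e+00 -2.13302940e-04  1.00422998e+00]
contact_force [-0.01385913  0.474108   -0.25818645]
moment [-3.20691187e-05  4.41897122e-02  2.32086394e-02]
grip_width 0.05140043091813983
j6 -0.836066752974392
```

View pics/t4.png

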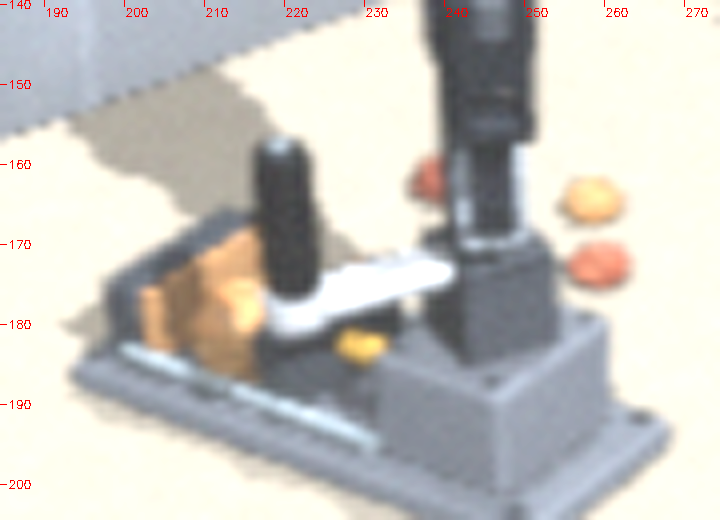

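Emit:
carry_out(
  motion=[
    [0,0,0,0,0,0.174,0.6],
    [0,0,0,0,0,0.174,0.5],
    [0,0,0,0,0,0,0.1],
    [0,0,0,0,0,0,0.1],
    [0,0,0,0,0,0,0.1],
    [0,0,0,0,0,0,0.1],
  ],
)

```text
clock: 19.0
tcp_pos: [0.5922, 0.1258, 0.0932]
eef_rot: [3.141, 0.0, 1.345]
contact_force: [-1.1, -1.5, 4.1]
grip_width: 0.0202
```

```bash
python3 st.py
```

```text
clock 19.0
tcp_pos [0.59219907 0.12577916 0.09323099]
eef_rot [3.14134143e+00 6.09509817e-05 1.34483010e+00]
contact_force [-1.13626024 -1.50124544  4.14136327]
moment [-0.1763652   0.2646414   0.12554315]
grip_width 0.02016874999432125
j6 -1.1765026804923473
```

Emit:
carry_out(
  motion=[
    [0,0,0,0,0,-0.1,0.1],
    [0,0,0,0,0,-0.1,0.1],
    [0,0,0,0,0,-0.1,0.1],
  ],
)

```text
clock: 19.38
tcp_pos: [0.5922, 0.1257, 0.0932]
eef_rot: [3.141, 0.0, 1.043]
contact_force: [-0.6, -0.4, 3.5]
grip_width: 0.0202
```

```bash
python3 st.py
```

```text
clock 19.375
tcp_pos [0.59218759 0.12572908 0.09319833]
eef_rot [3.14116980e+00 2.26163480e-04 1.04284572e+00]
contact_force [-0.64366836 -0.43914908  3.50432744]
moment [-0.16865241  0.25384188  0.43756799]
grip_width 0.02021244536813165
j6 -0.8742434057154593
```

Emit:
carry_out(
  motion=[
    [0,0,0,0,0,-0.05,0.1],
    [0,0,0,0,0,-0.05,0.1],
  ],
)

```text
clock: 19.62
tcp_pos: [0.5922, 0.1258, 0.0932]
eef_rot: [3.141, 0.0, 0.945]
contact_force: [-1.6, -0.1, 3.2]
grip_width: 0.0204
```

```bash
python3 st.py;  python3 - <<'E'
from rig import *
from h import *
c=capture("scene")["pixels"];zoom(c,185,140,90,65,8,"pics/t5.png")
E
```

```text
clock 19.625
tcp_pos [0.592204   0.12575936 0.09323449]
eef_rot [3.14110898e+00 1.51561943e-04 9.44564385e-01]
contact_force [-1.59942204 -0.13611047  3.23340546]
moment [-0.14347401  0.25598595  0.51412206]
grip_width 0.020411243178561526
j6 -0.7759092894862415
```

View pics/t5.png

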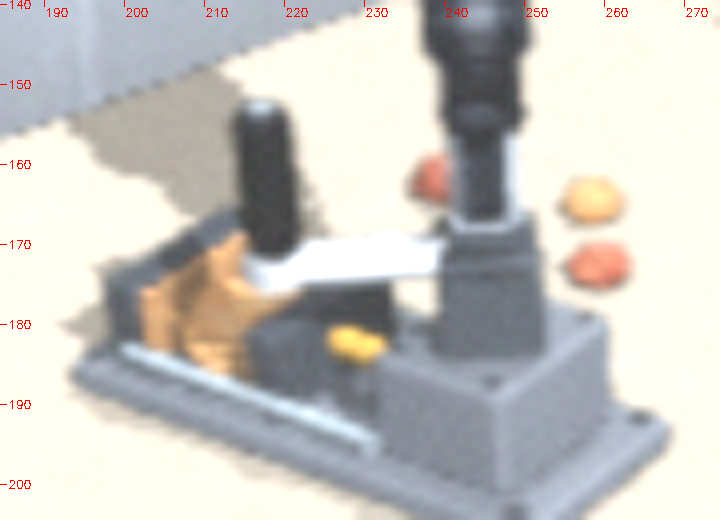

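Emit:
carry_out(
  motion=[
    [0,0,0,0,0,-0.05,0.1],
    [0,0,0,0,0,-0.05,0.1],
  ],
)

```text
clock: 19.92
tcp_pos: [0.5922, 0.1258, 0.0932]
eef_rot: [3.141, 0.0, 0.845]
contact_force: [-1.8, 0.7, 4.5]
grip_width: 0.0203
```

```bash
python3 st.py | egrep "moment|force|j6"
```

```text
contact_force [-1.80263623  0.70602654  4.48184486]
moment [-0.14831259  0.23484159  0.5113173 ]
j6 -0.6766982600608615
```

Emit:
carry_out(
  motion=[
    [0,0,0,0,0,-0.05,0.1],
    [0,0,0,0,0,-0.05,0.1],
  ],
)

```text
clock: 20.18
tcp_pos: [0.5922, 0.1257, 0.0932]
eef_rot: [3.141, 0.0, 0.745]
contact_force: [-2.2, -0.9, 3.5]
grip_width: 0.0204
```

```bash
python3 st.py | egrep "moment|force|j6"
```

```text
contact_force [-2.24918826 -0.85635697  3.48204669]
moment [-0.16981205  0.30626978  0.44365372]
j6 -0.5767139700747168
```

Emit:
carry_out(
  motion=[
    [0,0,0,0,0,-0.05,0.1],
    [0,0,0,0,0,-0.05,0.1],
  ],
)

```text
clock: 20.42
tcp_pos: [0.5922, 0.1257, 0.0932]
eef_rot: [3.141, 0.0, 0.645]
contact_force: [-1.6, -0.5, 4.4]
grip_width: 0.0204
```

```bash
python3 st.py | egrep "moment|force|j6"
python3 - <<'E'
from rig import *
from h import *
c=capture("scene")["pixels"];zoom(c,185,140,90,65,8,"pics/t6.png")
E
```

```text
contact_force [-1.56318674 -0.47992072  4.40627676]
moment [-0.11896012  0.24845385  0.53366419]
j6 -0.4766963443800175
```

View pics/t6.png

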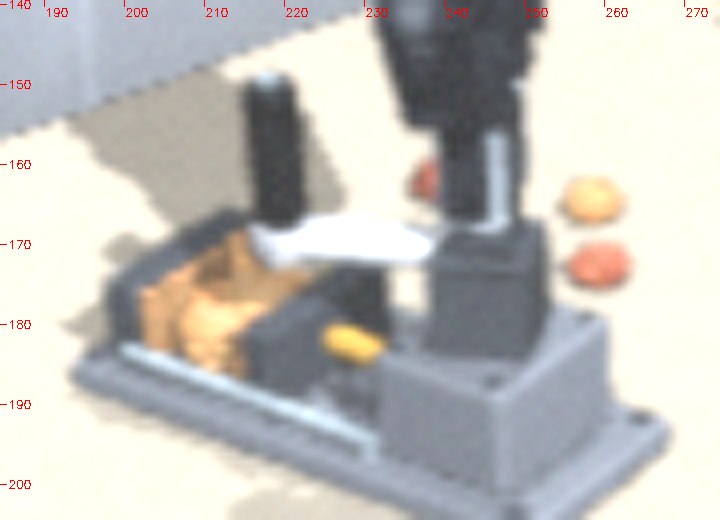

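```bash
cat > mz.py <<'E'
from rig import *
import numpy as np
m=[];f=[]
for i in range(4):
    s=get_state(); m.append(s["moment"][2]); f.append(s["contact_force"]); 
    if i<3: capture("scene")
print(np.round(m,3),"mean",np.mean(m).round(3),np.mean(f,0).round(1),"yaw",s["eef_rot"][2].round(3),"t",s["clock"])
E
python3 mz.py
```

```text
[0.307 0.299 0.254 0.361] mean 0.305 [-2.1 -1.1  4.7] yaw 0.647 t 20.625
```

Emit:
carry_out(
  motion=[
    [0,0,0,0,0,-0.05,0.1],
    [0,0,0,0,0,-0.05,0.1],
  ],
)

```text
clock: 20.88
tcp_pos: [0.5922, 0.1257, 0.0932]
eef_rot: [3.141, -0.0, 0.546]
contact_force: [-2.1, -1.7, 3.9]
grip_width: 0.0203
```

```bash
python3 mz.py
```

```text
[0.624 0.445 0.445 0.343] mean 0.464 [-1.9 -1.   5.2] yaw 0.547 t 21.025
```

Emit:
carry_out(
  motion=[
    [0,0,0,0,0,-0.025,0.1],
    [0,0,0,0,0,-0.025,0.1],
  ],
)

```text
clock: 21.28
tcp_pos: [0.5922, 0.1258, 0.0932]
eef_rot: [3.141, -0.0, 0.497]
contact_force: [-1.9, -1.8, 4.8]
grip_width: 0.0202
```

```bash
python3 mz.py
```

```text
[0.616 0.629 0.576 0.539] mean 0.59 [-2.1 -1.5  5.3] yaw 0.497 t 21.425
```

Emit:
carry_out(
  motion=[
    [0,0,0,0,0,-0.025,0.1],
    [0,0,0,0,0,-0.025,0.1],
  ],
)

```text
clock: 21.68
tcp_pos: [0.5922, 0.1258, 0.0932]
eef_rot: [3.141, 0.0, 0.447]
contact_force: [-2.5, -2.4, 6.0]
grip_width: 0.0205
```

```bash
python3 mz.py
python3 - <<'E'
from rig import *
from h import *
c=capture("scene")["pixels"];zoom(c,185,140,90,65,8,"pics/t7.png")
E
```

```text
[0.718 0.639 0.744 0.634] mean 0.684 [-2.2 -1.8  5.4] yaw 0.448 t 21.825
```

View pics/t7.png

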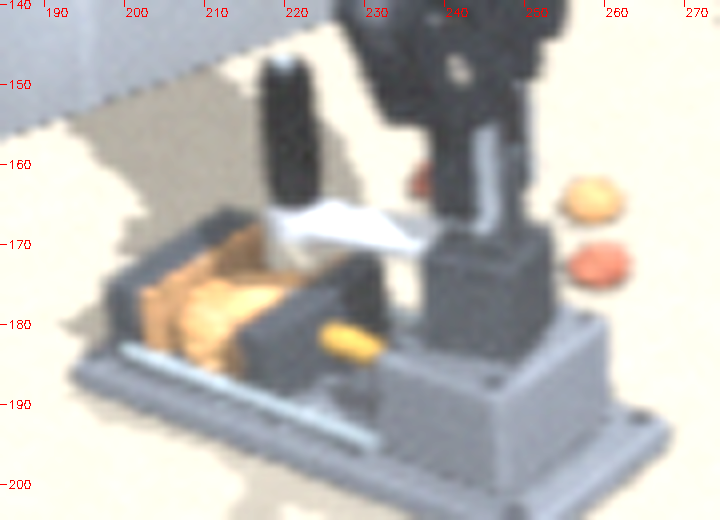

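Emit:
carry_out(
  motion=[
    [0,0,0,0,0,0,0.35],
    [0,0,0,0,0,0.03,0.35],
    [0,0,0,0,0,0.02,0.35],
    [0,0,0,0,0,0,0.1],
    [0,0,0,0,0,0,0.1],
    [0,0,0,0,0,0,0.1],
  ],
)

```text
clock: 22.62
tcp_pos: [0.5921, 0.1259, 0.093]
eef_rot: [3.142, -0.0, 0.496]
contact_force: [-0.8, -0.4, 1.3]
grip_width: 0.0207
```

```bash
python3 mz.py;python3 st.py
```

```text
[0.174 0.189 0.148 0.147] mean 0.165 [-1.2 -0.4  1.6] yaw 0.496 t 22.775
clock 22.775
tcp_pos [0.59206849 0.12584279 0.09298096]
eef_rot [3.14158132e+00 4.31502620e-05 4.95991718e-01]
contact_force [-1.89917199 -0.20814683  1.79844695]
moment [-0.03855065  0.17612508  0.14672226]
grip_width 0.02079114888669703
j6 -0.3276794960418083
```

Emit:
carry_out(
  motion=[
    [0,0,0.2,0,0,0.03,0.1],
    [0,0,0.4,0,0,0,0.1],
    [0,0,0.4,0,0,0,0.1],
    [0,0,0,0,0,0,0.1],
  ],
)

```text
clock: 23.28
tcp_pos: [0.5919, 0.1258, 0.1027]
eef_rot: [-3.141, 0.001, 0.526]
contact_force: [3.0, 2.4, -8.7]
grip_width: 0.0207
```

```bash
python3 st.py
```

```text
clock 23.275
tcp_pos [0.59188843 0.1258087  0.10269815]
eef_rot [-3.14132290e+00  5.70983662e-04  5.25959738e-01]
contact_force [ 2.98744956  2.36877869 -8.72420214]
moment [ 0.162351   -0.66575492  0.0651906 ]
grip_width 0.020677218537037155
j6 -0.35774554173416134
```

Emit:
carry_out(
  motion=[
    [0.05,0.03,0.4,0,0,0,0.1],
    [0,0,0.5,0,0,0,0.1],
    [0,0,0.5,0,0,0,0.1],
    [0,0,0,0,0,0,0.1],
  ],
)

```text
clock: 23.78
tcp_pos: [0.5935, 0.1263, 0.1186]
eef_rot: [3.141, -0.002, 0.526]
contact_force: [0.4, -0.3, -2.5]
grip_width: 0.0204
```

```bash
python3 st.py
```

```text
clock 23.775
tcp_pos [0.59346101 0.12629155 0.11858686]
eef_rot [ 3.14080833e+00 -2.19061661e-03  5.25830056e-01]
contact_force [ 0.38972161 -0.30737017 -2.47579273]
moment [-0.06622326 -0.0492704   0.02590493]
grip_width 0.020370276880342136
j6 -0.3572375408615518
```

Run:
```python
from h import *
cams()
P=[ray("top",u,.006) for u in((317.6,220.1),(358.9,221.4),(357.6,282),(316.8,280.1))];print(np.round(P,4),np.mean(P,0))
# scene corners from z1: x/8+228-.5, y/8+235-.5
Q=[ray("scene",(x/8+227.5,y/8+234.5),.006) for x,y in((22,328),(450,88),(692,270),(255,555))];print(np.round(Q,4),np.mean(Q,0))
```

```text
[[ 0.5237 -0.0886  0.006 ]
 [ 0.5208 -0.1914  0.006 ]
 [ 0.3715 -0.1849  0.006 ]
 [ 0.3755 -0.0858  0.006 ]] [ 0.4478848  -0.13767523  0.006     ]
[[ 0.3763 -0.0889  0.006 ]
 [ 0.5236 -0.0936  0.006 ]
 [ 0.5191 -0.1912  0.006 ]
 [ 0.3708 -0.1882  0.006 ]] [ 0.44741508 -0.14048106  0.006     ]
```

Emit:
carry_out(
  motion=[
    [0,0,1.5,0,0,0,0.1],
    [0,0,2.5,0,0,0,0.1],
    [-2.43,-4.42,0,0,0,0,0.1],
    [-2.43,-4.42,0,0,0,0,0.1],
    [-2.43,-4.42,0,0,0,0,0.1],
    [-2.43,-4.42,0,0,0,0,0.1],
    [-2.43,-4.42,0,0,0,0,0.1],
    [-2.43,-4.42,0,0,0,0,0.1],
    [0,0,-3,0,0,0,0.1],
    [0,0,-3,0,0,0,0.1],
    [0,0,-2,0,0,0,0.1],
    [0,0,0,0,0,0,0.1],
    [0,0,0,0,0,0,0.1],
  ],
)

```text
clock: 25.4
tcp_pos: [0.4479, -0.1394, 0.0784]
eef_rot: [3.14, -0.001, 0.526]
contact_force: [0.8, 0.0, -3.9]
grip_width: 0.0204
```

```bash
python3 st.py
python3 - <<'E'
from rig import *
from h import *
c=capture("scene")["pixels"];cv2.imwrite("pics/pl.png",c[120:320,150:400].repeat(3,0).repeat(3,1))
E
```

```text
clock 25.4
tcp_pos [ 0.44792796 -0.13941902  0.07840637]
eef_rot [ 3.13984030e+00 -1.43527955e-03  5.26016538e-01]
contact_force [ 0.78814687  0.02002876 -3.89809082]
moment [-0.04097553 -0.06253976  0.0063317 ]
grip_width 0.020448584049684904
j6 -0.8808541957586459
```

View pics/pl.png

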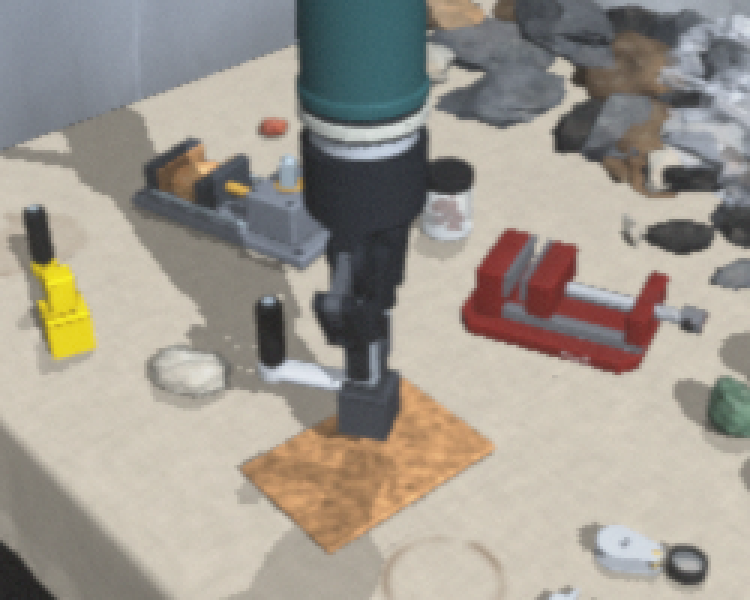

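Emit:
carry_out(
  motion=[
    [0,0,-1.2,0,0,0,0.1],
    [0,0,-1.0,0,0,0,0.1],
    [0,0,-0.5,0,0,0,0.1],
    [0,0,-0.2,0,0,0,0.1],
    [0,0,-0.1,0,0,0,0.1],
    [0,0,0,0,0,0,0.1],
  ],
)

```text
clock: 26.2
tcp_pos: [0.4472, -0.1392, 0.0471]
eef_rot: [3.141, -0.001, 0.526]
contact_force: [0.2, -0.2, -2.9]
grip_width: 0.0205
```

```bash
python3 st.py
```

```text
clock 26.2
tcp_pos [ 0.4471689  -0.13919976  0.04708464]
eef_rot [ 3.14094813e+00 -5.49986376e-04  5.25881839e-01]
contact_force [ 0.24096635 -0.23600394 -2.88155081]
moment [-0.03036805 -0.0334889  -0.00862136]
grip_width 0.020475128110224693
j6 -0.8808793551240796
```

Emit:
carry_out(
  motion=[
    [0,0,-0.07,0,0,0,0.1],
    [0,0,0,0,0,0,0.1],
  ],
)

```text
clock: 26.45
tcp_pos: [0.4474, -0.1393, 0.0469]
eef_rot: [3.141, -0.001, 0.526]
contact_force: [-1.3, 0.4, 3.5]
grip_width: 0.0201
```

```bash
python3 st.py
```

```text
clock 26.45
tcp_pos [ 0.4473902  -0.13932254  0.04694428]
eef_rot [ 3.14066102e+00 -6.90740825e-04  5.25873153e-01]
contact_force [-1.26722493  0.43881385  3.48611263]
moment [ 0.02490045  0.38471965 -0.00085498]
grip_width 0.020085240721148003
j6 -0.8808346012231736
```

Landed on the pad. Release and rise straight.

Emit:
carry_out(
  motion=[
    [0,0,0,0,0,0,0.3],
    [0,0,0,0,0,0,0.5],
    [0,0,0,0,0,0,0.5],
    [0,0,1.0,0,0,0,0.5],
    [0,0,2.5,0,0,0,0.5],
    [0,0,4,0,0,0,0.5],
    [0,0,5,0,0,0,0.5],
    [-1,-4,2,0,0,0,0.5],
    [-1,-5,0,0,0,0,0.5],
    [-1,-5,0,0,0,0,0.5],
    [-1,-5,0,0,0,0,0.5],
    [0,-5,0,0,0,0,0.5],
    [0,-5,0,0,0,0,0.5],
    [0,0,0,0,0,0,0.5],
  ],
)

```text
clock: 28.2
tcp_pos: [0.4065, -0.4324, 0.1918]
eef_rot: [3.14, 0.0, 0.523]
contact_force: [-0.4, 0.3, -0.4]
grip_width: 0.0427
```

```bash
python3 st.py
python3 - <<'E'
from rig import *
from h import *
cams()
c=capture("scene")["pixels"];d=capture("top")["pixels"]
cv2.imwrite("pics/f1.png",c[130:330,150:400].repeat(3,0).repeat(3,1))
cv2.imwrite("pics/f2.png",d[130:330,150:400].repeat(3,0).repeat(3,1))
zoom(d,160,165,95,65,8,"pics/f3.png")
E
```

```text
clock 28.2
tcp_pos [ 0.40651624 -0.43238354  0.19176875]
eef_rot [3.13994082e+00 2.29805710e-04 5.22534294e-01]
contact_force [-0.35201201  0.27556492 -0.43970395]
moment [-0.0148016  -0.03485616 -0.02423617]
grip_width 0.04268701331062972
j6 -1.380186709929688
```

View pics/f1.png

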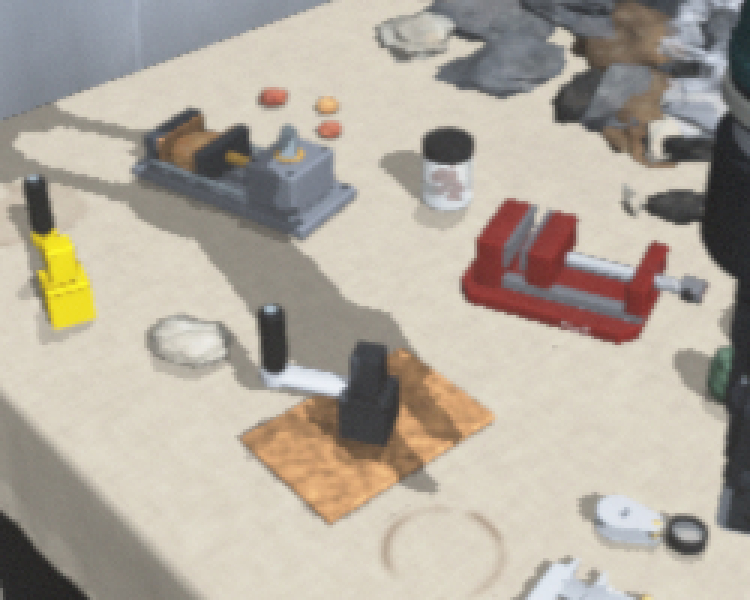

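View pics/f2.png

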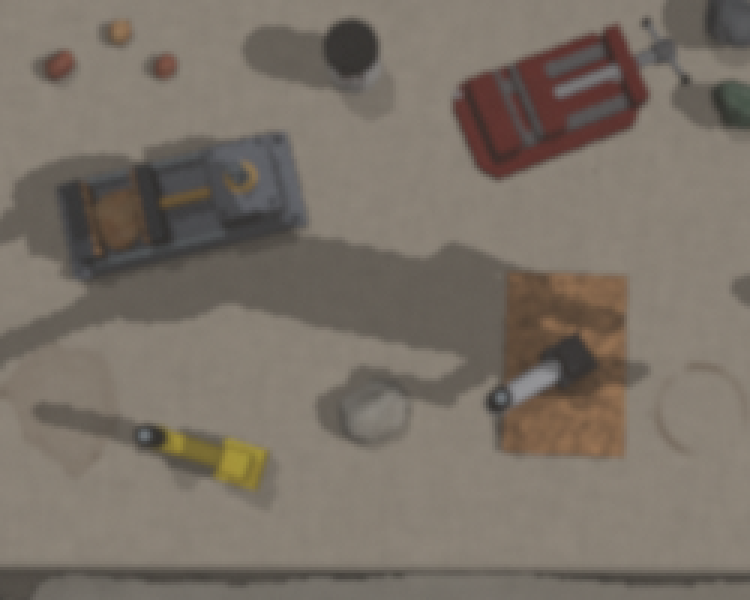

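View pics/f3.png

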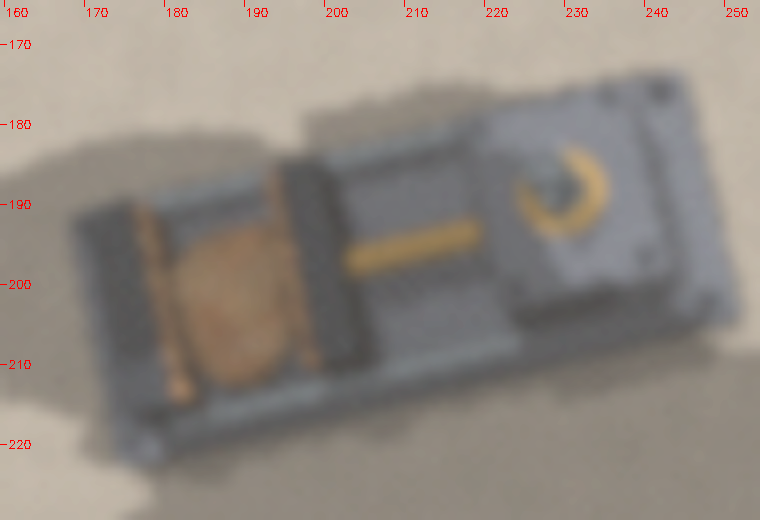

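```bash
python3 -c "
from rig import *
print(close_job())"
```

```text
the job is handed in; nothing more can be done
None
```

The agate is clamped, the crank is back upright on its cork pad, and I handed the job in at about 28 s. The hand-in gave no verdict.

**What I did:**
- I gripped the crank by its boss and lowered it onto the square shaft until it met the housing. I let go once so it could drop fully, then gripped it again, centred on the shaft.
- I turned it clockwise about 4.5 rad in total, with one half-turn regrasp.
- I stopped when the turning moment had risen from about 0.48 to 0.70 N m. That suggests roughly 25–30 N on the stone; this is an estimate, since the clamping force can't be read directly.
- I then took the torque off, lifted the crank straight off and stood it near the middle of the pad.

**Last checks:**
- **Stone:** in the pictures the agate sits between both cork faces with no visible gap.
- **Crank:** it stands upright with its hub on the pad.
- **Other things:** by eye, the jar, river stone and loupe are where they were.
- **Robot:** it is clear of everything, and the last force reading was near zero.

**What disagreed:**
- **Fingertips:** they appeared about 25–30 mm higher than the tool description implies, and my first test close missed the boss. I set the grasp height from the pictures instead.
- **Crank position:** my first pixel readings were about 1 pixel off. The crank sat about 3 mm off centre in the grip, and I corrected this before fitting it.
- **Lift-off:** the crank rubbed slightly on the shaft at first (about 9 N, including its weight), then came free.

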